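# Turn the finished order's card to the pass and ring the bell

## Robot

A 6-joint arm with a two-finger parallel gripper is mounted at the origin on a cart in front of the work surface, level with it; the furniture and walls round the work are solid. World frame = base frame: x ahead of the robot, y to its left, z up, the work surface at z = 0. Lengths are in m, angles in degrees, forces in N, time in s.
With the tool pointing down it reaches from about 0.35 to 0.875 m from the base axis. Payload 4.2 kg.
Tool frame: the origin (TCP) lies at the very end of the fingers, on their centre line; the grasp point (between the pads) lies behind it (r.grip_point_offset is the z of the grasp point in the tool frame, in m); z points along the fingers, y is the direction in which the jaws open and shut (so a half turn about z gives the same grasp; the last joint's range is limited). The gripper opens to 87 mm and grips with 3 to 60 N. Pads are 19 mm wide; open, the fingers measure 117 mm over their backs; the gripper's body (75 mm by 190 mm) begins 51 mm behind the grasp point.
Start: joints at [-60.47, 22.042, 0.453, 0, -68.411, -14.817], TCP at [0.159, -0.604, 0.199] pointing down, gripper open.
Joint ranges: [-179.83, 179.83], [-69.29, 118.12], [-61.27, 80.66], [-181.25, 117.63], [-171.15, -9.14], [-177.46, 177.46]. Speed limits (degrees/s): [159.86, 159.86, 180, 180, 180, 180].

## Interface

Orientations are given as a 3x3 rotation matrix whose columns are the frame's x, y, z axes.
In Python, from station import r, capture, workorder gives the robot as it stands. The module is installed in compiled form; this text tells all that it offers.
- The arm moves only by the shell command python3 -m crank 'ROWS'. ROWS is JSON, a list of rows, each an object with "delta_rot": the turn, a rotation vector about the tool's x, y, z in rad, a list of three; "linear": the shift along the tool's x, y, z in m, a list of three; "gripper": the opening in per cent of the stroke, from 0 (shut) to 100 (fully open). A call has 1 to 10 rows; each row shifts and turns the commanded pose from where the row before left it, along the tool's axes as they then stand; what a row does not reach is not made up. A row lasts 1/8 s, in which the tool goes at most 62.5 mm and 10.7 degrees, less where a joint would pass 70% of its speed; a pose out of reach is approached as far as the arm can. A call is refused whole if a number of a shift passes 0.0625 or a number of a turn 0.188, either way. A call with a gripper value outside its range is refused whole. The fingers move at their own pace and stop on an object; the grip force is fixed at half the most. Time passes only in rows, so rows that do not move let the fingers close. It gives the time, the measured TCP pose, the force and the opening at its end, in the units of the state.
- r.sense(): the state, without advancing time (a new reading comes with each control period).
- capture(name): name is "scene" or "top" or "wrist"; returns a dict with "img" (400x640x3 uint8, blue, green, red), "fx", "fy", "cx", "cy" (pixels), "world_from_camera" (4x4, takes a point from camera to world coordinates). Camera axes: x right, y down, z forward; pixel columns grow to the right and rows downward; lengths in m; the calibration is good to about 2 mm. A picture is of the moment at which its call begins. There is no depth.
- workorder.finish_job(): hands the job in, once; it reports no verdict.
The state is a dict: "time_s": time; "joints": joint angles; "joint_velocities": joint speeds; "effort": joint torques, N m; "tcp_pos": TCP position; "ee_rot": TCP orientation; "wrist_force": force on the tool from outside, world axes, zero at the start; "moment": the same for the moment, N m; "gripper_width": opening from 0.0 (shut) to 1.0 (fully open).
Only numpy, scipy, OpenCV 4.12 (cv2) and the standard library are available. Lean on these libraries where they do the work, as an engineer would, in place of code of your own. Each camera call takes 0.05 s, during which the arm holds its last target.

## Task

The big order is up. With one finger, push gently on an arm of the order wheel to turn it until its large card is straight at the back, towards the pass, and leave it there; then press the button of the service bell down and let it go, so that the runner looks up and sees the card. Grasp and lift nothing, do not sound the bell before the card is round, and leave the bell and the other things on the table where they are.

Things in the scene. Friction and masses are not known exactly. Their poses are not given: they have to be found in the camera images.
- order_stand: Stand of the order wheel, fixed to the table: round dark steel base 132 mm across with a 15 mm post. Origin: on the table top at the wheel's vertical axis; x points to the back (to the pass, away from the robot), y to the robot's left. All that turns stays within 166 mm of the axis; the large card's lower edge is 98 mm above the table, the small cards' 147 mm.
- wheel_hub (a point): Centre of the wheel, on its axis, 215 mm above the table. Hub 42 mm across, its top 236 mm above the table. Six straight level steel arms, 60 degrees apart, 8 mm thick, centre line 215 mm above the table, bare from 27 to 110 mm from the axis; each ends in a dark clip 30 mm wide, 112 to 125 mm from the axis, wire loops up to 232 mm above the table.
- order_wheel (a joint): Turn of the order wheel in rad, counterclockwise seen from above; 0 (or any whole turn) when the large card points straight to the back (+x). No end stops, it turns both ways any number of times. Light steady friction, about 0.06 N m (0.8 N at 75 mm from the axis); it stays where it is left and hardly coasts.
- big_card (a point): The arm end that holds the large card (stiff brown card, 76 mm wide, 118 mm high, a dark bar and ruled lines on its outer face): point in that clip, 120 mm from the axis, 215 mm above the table, above the middle of its upper edge. The card leans 20 degrees outward. Two small cards (44 x 66 mm) hang 120 and 300 degrees counterclockwise of it, seen from above; three clips are empty.
- bell_top (a point): Service bell: bright dome on a black foot, 85 mm across, loose, 0.16 kg. This point is the top of the 12 mm round button on its centre, 64 mm above the table when not pressed; z up. It stands to the left or to the right of the order wheel, 23 cm or more from its axis.
- order_bell_plunger (a joint): Travel of the bell's button in m: 0 up, 0.004 right down; it goes straight down against a spring of about 2 N per mm (8 N right down) and comes up by itself.
- tape_roll: Roll of label tape lying flat, 98 mm across, 24 mm high, on the other side of the wheel from the bell. Bystander; origin: centre of its underside.
- ramekin_3: Empty white dip cup, 65 mm across, 37 mm high, beside the wheel's base, partly under the cards' path. Bystander; origin: centre of its underside.
- sachet_caddy: Black sachet holder with sachets, 90 x 64 x 60 mm, behind the wheel to the left. Bystander; origin: centre of its underside.
- tongs: Steel tongs lying flat, 254 mm long, 20 mm high, at the left. Bystander; origin: centre of its underside.
- order_pad: Order pad, 141 x 75 x 9 mm, behind the wheel to the right. Bystander; origin: centre of its underside.
- marker_3: Marker pen lying down, 130 mm long, 13 mm thick, in front of the order pad. Bystander; origin: centre of its underside.
- dial_thermometer: Pocket thermometer with a round dial, lying flat, 157 mm long, 10 mm high, at the left. Bystander; origin: centre of its underside.
Not all that is in view belongs to the job. What is shaped like the part that bears bell_top but green or purple is not meant.

How it is judged (in metres and radians):
On the way, in this order (a step that is already met when the one before it is completed fails the run):
1. the large card points to the back and the wheel is at rest (x of big_card in the frame of order_stand above 0.05 m and y of big_card in the frame of order_stand between -0.025 and 0.025 m and velocity of joint order_wheel between -0.08 and 0.08 rad/s), for 0.3 s.
2. the bell's button is pressed down while the card points to the back (x of big_card in the frame of order_stand above 0.05 m and y of big_card in the frame of order_stand between -0.025 and 0.025 m and value of joint order_bell_plunger above 0.0025 m), for 0.02 s.
At the end, for the whole second after the job is handed in: The large card's clip points to the back, within 25 mm (12 degrees) of straight, and the wheel is at rest; the bell's button is up again, the bell upright within 20 mm of where it stood, every bystander within 30 mm of where it stood (all of step 1 and value of joint order_bell_plunger below 0.001 m and distance of bell_top from where it was at the start of the episode below 0.02 m and angle between bell_top's own z axis and vertical below 0.05 rad and distance of each of tape_roll, ramekin_3, sachet_caddy, tongs, order_pad, marker_3, dial_thermometer from where it was at the start of the episode below 0.03 m); the robot touches nothing.
It fails at once if the bell is sounded before the large card points to the back (value of joint order_bell_plunger above 0.002 m and not (x of big_card in the frame of order_stand above 0.05 m and y of big_card in the frame of order_stand between -0.025 and 0.025 m)).
It fails at once if the order wheel is gripped or shoved hard (more than 20 N from the fingers) (contact force between the fingers and order_stand above 20 N).
It fails at once if the bell is lifted, tipped or pushed away (distance of bell_top from where it was at the start of the episode above 0.02 m or height (world z) of bell_top above 0.072 m or angle between bell_top's own z axis and vertical above 0.25 rad).
It fails at once if a bystander is moved or lifted (distance of any of tape_roll, ramekin_3, sachet_caddy, tongs, order_pad, marker_3, dial_thermometer from where it was at the start of the episode above 0.03 m).
It also fails if it takes over 58 s, if anything falls off the work surface, if the arm or the gripper's body presses on something with over 40 N, if the wrist force passes 120 N, or if a joint passes its speed limit or range.

## Working session

There is one attempt and no reset: what is moved stays moved. The work goes in short steps, Python scripts to look and compute and a shell command to move; the robot and the scene stay as the last step left them, time stands still between calls to the robot, and variables do not carry over. Pictures are saved under pics/ and viewed, and the job is handed in when it is done.

```bash
mkdir -p pics; ls; python3 - <<'E'
from station import r,capture
import cv2,numpy as np
s=r.sense();print(s['time_s'],s['tcp_pos'],np.round(s['ee_rot'],3).tolist(),s['wrist_force'],s['gripper_width'],r.grip_point_offset)
for n in('scene','top','wrist'):
    c=capture(n);cv2.imwrite(f'pics/{n}0.png',c['img']);print(n,c['fx'],c['cx'],c['cy'],np.round(c['world_from_camera'],3).tolist())
E
```

```text
pics
0.0 [ 0.15856789 -0.60387123  0.19806244] [[-0.967, -0.254, -0.001], [-0.254, 0.967, 0.002], [0.0, 0.002, -1.0]] [-0.4518841   0.92925321  0.30411374] 1.0046335586947595 -0.0187
scene 436.7964813770841 326.7935271891837 202.78590897878138 [[0.899, -0.21, 0.385, -0.158], [-0.439, -0.418, 0.796, -1.293], [-0.007, -0.884, -0.467, 0.993], [0.0, 0.0, 0.0, 1.0]]
top 513.1163371352749 321.88339332738474 201.96616985929012 [[0.469, -0.835, 0.288, 0.04], [-0.883, -0.442, 0.159, -0.141], [-0.005, -0.329, -0.944, 1.76], [0.0, 0.0, 0.0, 1.0]]
wrist 356.7026667450367 321.06814899994873 196.44793484496762 [[-0.253, 0.937, 0.239, 0.094], [0.967, 0.245, 0.063, -0.622], [0.001, 0.248, -0.969, 0.384], [0.0, 0.0, 0.0, 1.0]]
```

View pics/scene0.png

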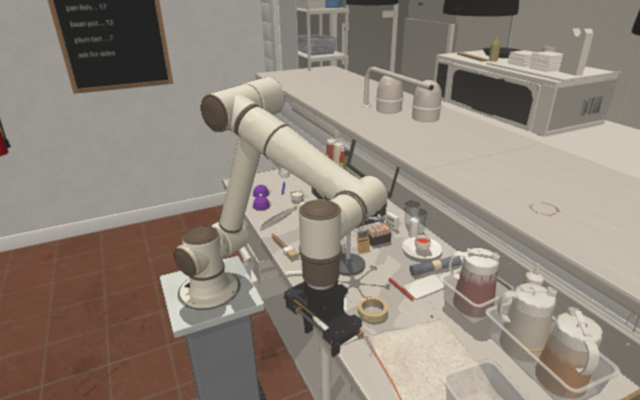

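View pics/top0.png

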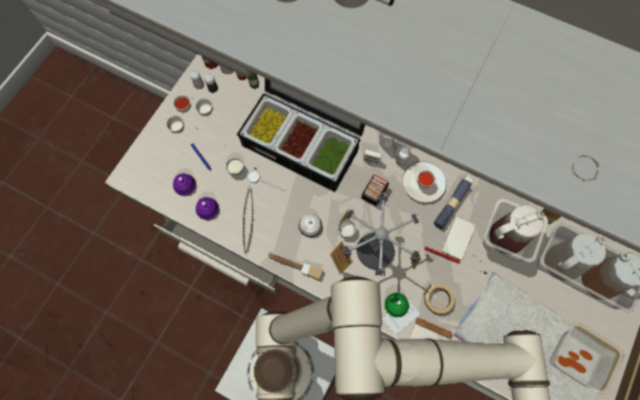

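View pics/wrist0.png

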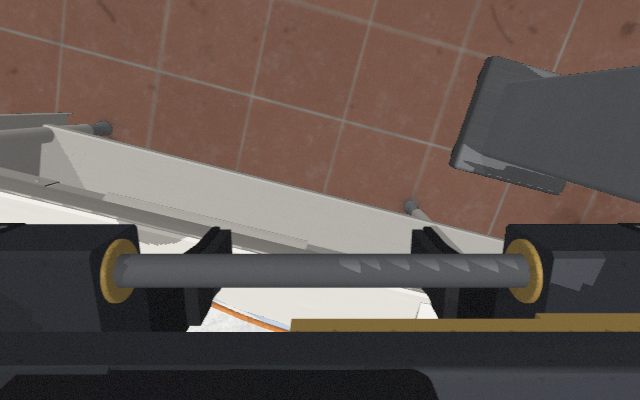

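The top view shows the wheel hub near (382,234), the brown large card near (341,259), the silver bell near (311,225). Green and purple bells are decoys. I'll zoom in on it.

```bash
cat > h.py <<'E'
from station import r,capture
import cv2,numpy as np
def ray(c,u,v):
    d=np.array([(u-c['cx'])/c['fx'],(v-c['cy'])/c['fy'],1]);T=np.array(c['world_from_camera']);return T[:3,3],T[:3,:3]@d
def plane(c,u,v,z):
    o,d=ray(c,u,v);return o+d*(z-o[2])/d[2]
def proj(c,p):
    T=np.array(c['world_from_camera']);q=T[:3,:3].T@(np.array(p)-T[:3,3]);return np.array([c['fx']*q[0]/q[2]+c['cx'],c['fy']*q[1]/q[2]+c['cy']])
def tri(c1,p1,c2,p2):
    (o1,d1),(o2,d2)=ray(c1,*p1),ray(c2,*p2)
    t=np.linalg.lstsq(np.c_[d1,-d2],o2-o1,rcond=None)[0];a=o1+d1*t[0];b=o2+d2*t[1];return (a+b)/2,np.linalg.norm(a-b)
E
python3 - <<'E'
from h import *
c=capture('top')
im=c['img'][150:330,290:480]
cv2.imwrite('pics/topz.png',cv2.resize(im,None,fx=4,fy=4,interpolation=cv2.INTER_CUBIC)[:600*2,:800][:720])
cv2.imwrite('pics/topz.png',cv2.resize(c['img'][170:320,285:485],None,fx=4,fy=4,interpolation=cv2.INTER_CUBIC))
for n,u,v,z in(('hub',382,234,.236),('bell',311,219,.064),('base',376,250,0),('card',341,250,.2)):print(n,plane(c,u,v,z))
s=capture('scene')
cv2.imwrite('pics/scz.png',cv2.resize(s['img'][150:300,260:460],None,fx=4,fy=4,interpolation=cv2.INTER_CUBIC))
E
```

```text
hub [ 0.4990812  -0.09687539  0.236     ]
bell [0.48446471 0.14840314 0.064     ]
base [ 0.50782439 -0.09685133  0.        ]
card [ 0.40359923 -0.00550197  0.2       ]
```

View pics/topz.png

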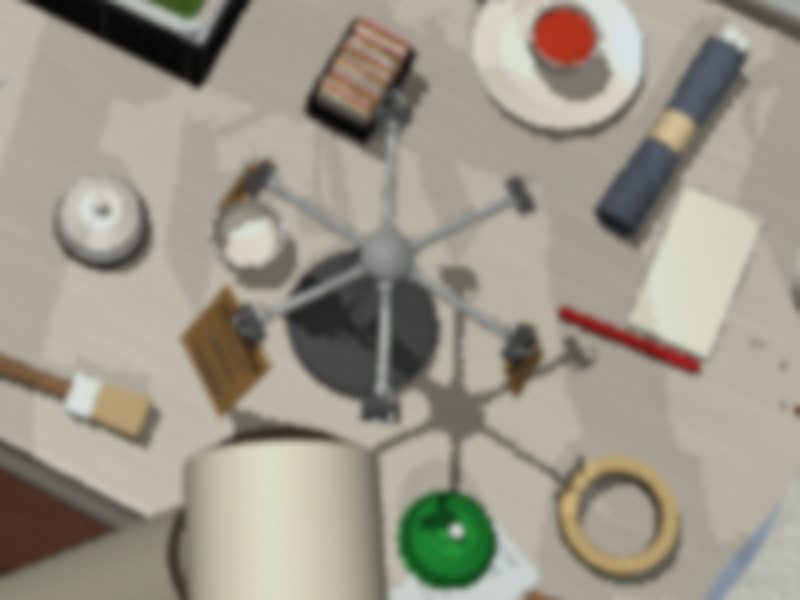

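View pics/scz.png

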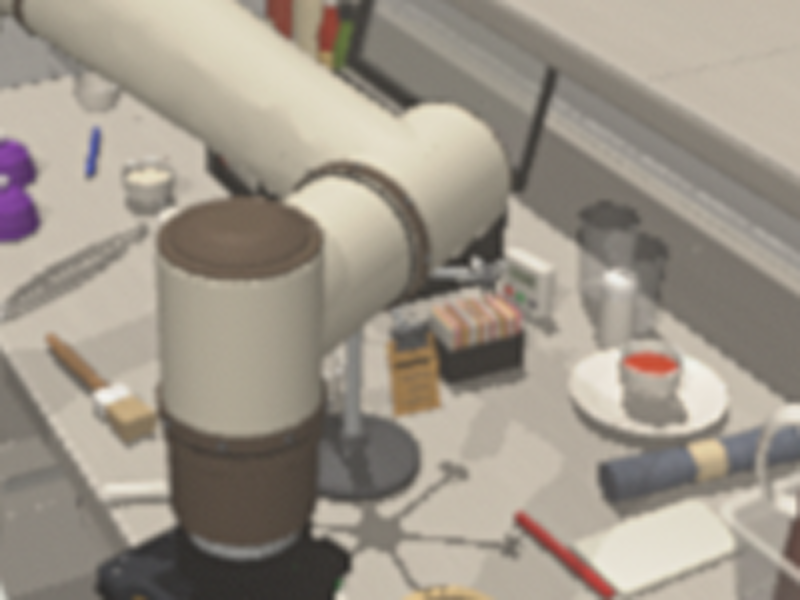

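```bash
python3 - <<'E'
from h import *
c=capture('top')
f=lambda u,v,z:plane(c,285+u/4,170+v/4,z)
h=f(386,247,.236);print('hub',h)
for n,u,v in(('big',248,322),('front',382,405),('rightsmall',520,342),('right',519,195),('back',400,105),('leftsmall',260,178)):
    p=f(u,v,.218);d=p-h;print(n,p,np.hypot(d[0],d[1]),np.degrees(np.arctan2(d[1],d[0])))
print('base',f(362,322,0)); print('belltop',f(102,209,.064))
print('ramekin',f(250,240,.037)); print('caddy',f(362,75,.06)); print('tape',f(618,517,.012))
E
```

```text
hub [ 0.50483201 -0.09238856  0.236     ]
big [ 0.40664813 -0.02410661  0.218     ] 0.11959305970860118 145.18333068301405
front [ 0.39674699 -0.14337376  0.218     ] 0.11950674472198623 -154.74610320617055
rightsmall [ 0.49027806 -0.21548953  0.218     ] 0.12395832393819173 -96.74265018727934
right [ 0.59739951 -0.16562467  0.218     ] 0.11803503385002409 -38.34978992179781
back [ 0.62149141 -0.05045318  0.218     ] 0.12396770368587864 19.771913197185217
leftsmall [0.51472107 0.02051011 0.218     ] 0.11333094924181566 84.99410720442087
base [ 0.50538227 -0.09609034  0.        ]
belltop [0.47332491 0.14434364 0.064     ]
ramekin [0.51579027 0.02139151 0.037     ]
caddy [0.69082349 0.00069688 0.06      ]
tape [ 0.45158841 -0.36152209  0.012     ]
```

```bash
python3 -m crank '[{"linear":[0,0,-0.03],"delta_rot":[0,0,0.064],"gripper":0},{"linear":[0,0,-0.03],"delta_rot":[0,0,0.064],"gripper":0},{"linear":[0,0,-0.03],"delta_rot":[0,0,0.064],"gripper":0},{"linear":[0,0,-0.03],"delta_rot":[0,0,0.065],"gripper":0},{"linear":[0,0,0],"delta_rot":[0,0,0],"gripper":0},{"linear":[0,0,0],"delta_rot":[0,0,0],"gripper":0}]'
python3 - <<'E'
from h import *
s=r.sense();print(np.round(s['ee_rot'],4).tolist(),s['gripper_width'])
E
```

```text
time_s: 1.05
tcp_pos: [0.1588, -0.604, 0.3182]
ee_rot: [[-1.0, -0.0, -0.0], [-0.0, 1.0, 0.002], [0.0, 0.002, -1.0]]
wrist_force: [-0.1, 0.7, -0.8]
gripper_width: 0.399
[[-1.0, -0.0002, -0.0], [-0.0002, 1.0, 0.0016], [0.0, 0.0016, -1.0]] 0.3988831571129843
```

```bash
python3 -m crank '[{"linear":[-0.042,0.05,-0.012],"delta_rot":[0,0,0],"gripper":0},{"linear":[-0.042,0.05,-0.012],"delta_rot":[0,0,0],"gripper":0},{"linear":[-0.042,0.05,-0.012],"delta_rot":[0,0,0],"gripper":0},{"linear":[-0.042,0.05,-0.012],"delta_rot":[0,0,0],"gripper":0},{"linear":[-0.042,0.05,-0.012],"delta_rot":[0,0,0],"gripper":0},{"linear":[-0.042,0.05,-0.012],"delta_rot":[0,0,0],"gripper":0},{"linear":[-0.042,0.05,-0.012],"delta_rot":[0,0,0],"gripper":0},{"linear":[-0.042,0.05,-0.012],"delta_rot":[0,0,0],"gripper":0},{"linear":[-0.042,0.05,-0.012],"delta_rot":[0,0,0],"gripper":0},{"linear":[-0.042,0.05,-0.012],"delta_rot":[0,0,0],"gripper":0}]'
python3 - <<'E'
from h import *
s=r.sense();print(s['tcp_pos'])
for n in('wrist','scene','top'):
    c=capture(n);cv2.imwrite(f'pics/{n}1.png',c['img']);print(n,np.round(c['world_from_camera'],3).tolist())
E
```

```text
time_s: 2.3
tcp_pos: [0.555, -0.132, 0.4311]
ee_rot: [[-1.0, -0.001, -0.002], [-0.001, 1.0, 0.0], [0.002, 0.0, -1.0]]
wrist_force: [1.0, -0.7, -0.2]
gripper_width: 0.004
[ 0.55495803 -0.13198913  0.43113685]
wrist [[0.0, 0.969, 0.246, 0.488], [1.0, 0.0, -0.001, -0.133], [-0.001, 0.246, -0.969, 0.617], [0.0, 0.0, 0.0, 1.0]]
scene [[0.899, -0.21, 0.385, -0.158], [-0.439, -0.418, 0.796, -1.293], [-0.007, -0.884, -0.467, 0.993], [0.0, 0.0, 0.0, 1.0]]
top [[0.469, -0.835, 0.288, 0.04], [-0.883, -0.442, 0.159, -0.141], [-0.005, -0.329, -0.944, 1.76], [0.0, 0.0, 0.0, 1.0]]
```

View pics/wrist1.png

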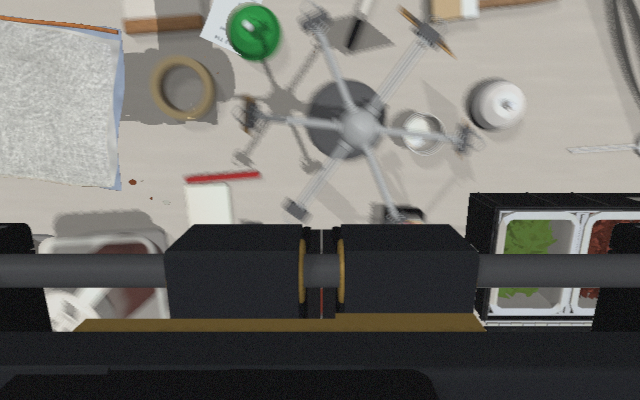

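View pics/scene1.png

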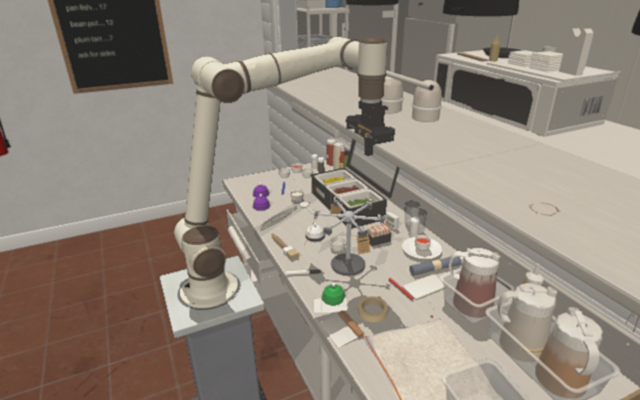

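View pics/top1.png

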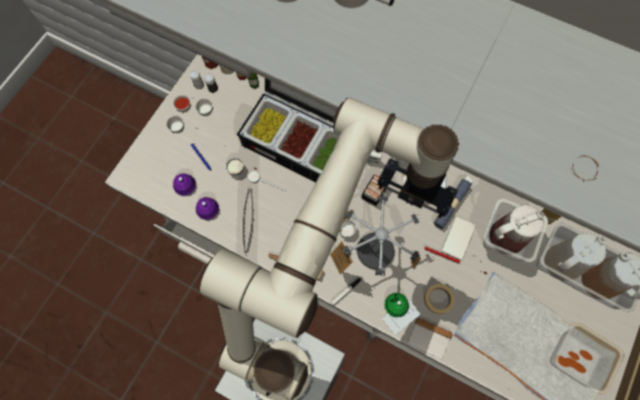

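```bash
python3 - <<'E'
from h import *
s=r.sense();print(s['tcp_pos'],s['time_s'])
c=capture('wrist');c=capture('wrist');cv2.imwrite('pics/wrist2.png',c['img'])
cv2.imwrite('pics/wrist2z.png',cv2.resize(c['img'][0:230,210:550],None,fx=2.3,fy=2.3,interpolation=cv2.INTER_CUBIC))
s=capture('scene');cv2.imwrite('pics/sc2z.png',cv2.resize(s['img'][190:290,270:410],None,fx=5,fy=5,interpolation=cv2.INTER_CUBIC))
import pickle;pickle.dump((c,s,capture('top')),open('v2.pkl','wb'))
print(np.round(c['world_from_camera'],4).tolist(),r.sense()['tcp_pos'])
E
```

```text
[ 0.55574466 -0.13136341  0.4295567 ] 2.45
[[-0.0016, 0.9697, 0.2443, 0.4882], [1.0, 0.0018, -0.0005, -0.1339], [-0.0009, 0.2443, -0.9697, 0.6165], [0.0, 0.0, 0.0, 1.0]] [ 0.55350932 -0.13464712  0.43166804]
```

View pics/wrist2z.png

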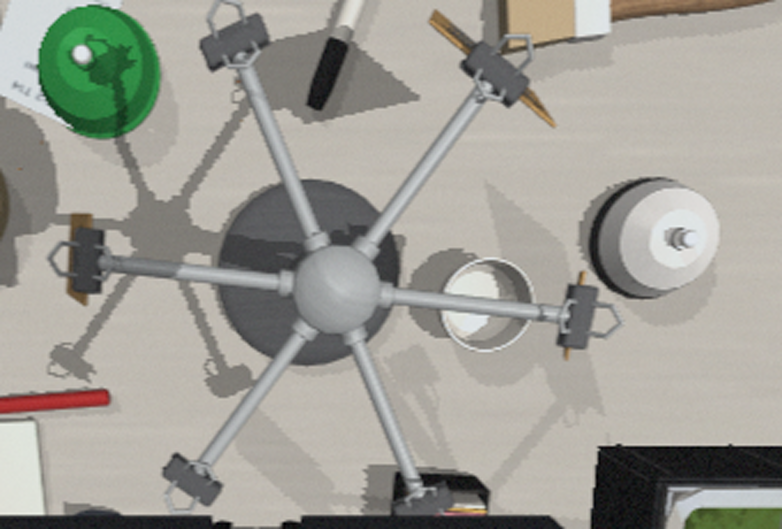

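View pics/sc2z.png

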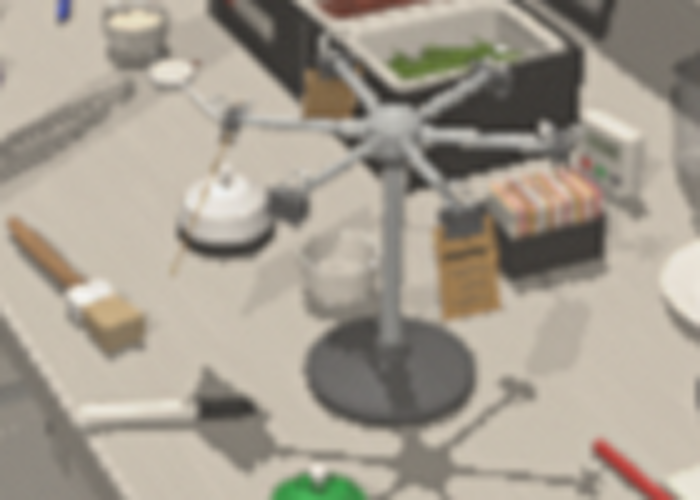

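```bash
python3 - <<'E'
from h import *
import pickle;c,s,t=pickle.load(open('v2.pkl','rb'))
w=lambda u,v:(210+u/2.3,v/2.3)
z=lambda u,v:(270+u/5,190+v/5)
A={n:plane(c,*w(u,v),.215) for n,(u,v) in dict(big=(495,75),sr=(87,262),sl=(578,317),fr=(235,42),ri=(192,478),ba=(420,497)).items()}
# axis: midpoint of opposite clips
for a,b in(('big','ri'),('sr','sl'),('fr','ba')):print(a,b,(A[a]+A[b])/2,np.linalg.norm(A[a]-A[b]))
x0=np.mean(list(A.values()),axis=0);print('axis',x0)
for n,p in A.items():d=p-x0;print(n,np.round(p,4),np.hypot(*d[:2]).round(4),np.degrees(np.arctan2(d[1],d[0])).round(1))
print('base wrist',plane(c,*w(307,272),0),'top',plane(t,285+362/4,170+322/4,0),'scene',plane(s,*z(391,372),0))
# bell
print('bell w',plane(c,*w(686,238),.064),'s',plane(s,*z(226,176),.064),tri(c,w(686,238),s,z(226,176)))
print('bell w+t',tri(c,w(686,238),t,(285+102/4,170+209/4)))
print('big tri',tri(c,w(495,75),s,z(230,118)),'hub',tri(c,w(338,283),s,z(394,128)))
E
```

```text
big ri [ 0.50828764 -0.09620336  0.215     ] 0.23598785055867924
sr sl [ 0.5089247  -0.09626927  0.215     ] 0.23803778878367676
fr ba [ 0.50648029 -0.09671398  0.215     ] 0.23282679924455407
axis [ 0.50789755 -0.09639553  0.215     ]
big [ 0.4134 -0.026   0.215 ] 0.1178 143.3
sr [ 0.4961 -0.2146  0.215 ] 0.1188 -95.7
sl [0.5217 0.0221 0.215 ] 0.1193 83.3
fr [ 0.3999 -0.1436  0.215 ] 0.1178 -156.4
ri [ 0.6032 -0.1664  0.215 ] 0.1182 -36.3
ba [ 0.613  -0.0499  0.215 ] 0.115 23.9
base wrist [ 0.50727979 -0.09657144  0.        ] top [ 0.50538227 -0.09609034  0.        ] scene [ 0.51220656 -0.09367024  0.        ]
bell w [0.48325191 0.14606182 0.064     ] s [0.47778057 0.13169607 0.064     ] (array([0.48449318, 0.15064839, 0.05269543]), np.float64(0.003362849829220252))
bell w+t (array([0.4799526 , 0.14909736, 0.05183408]), np.float64(0.008494611476732304))
big tri (array([ 0.41265155, -0.02536039,  0.21404673]), np.float64(0.0013917579577343794)) hub (array([ 0.50728933, -0.09580981,  0.21758346]), np.float64(0.0037798925335305097))
```

```bash
python3 -m crank '[{"linear":[0.03,-0.008,0],"delta_rot":[0,0,0],"gripper":0},{"linear":[0.03,-0.008,0.03],"delta_rot":[0,0,0],"gripper":0},{"linear":[0.03,-0.008,0.04],"delta_rot":[0,0,0],"gripper":0},{"linear":[0,0,0.04],"delta_rot":[0,0,0],"gripper":0},{"linear":[0,0,0.03],"delta_rot":[0,0,0],"gripper":0},{"linear":[0,0,0],"delta_rot":[0,0,0],"gripper":0}]'
python3 - <<'E'
from h import *
print(np.round(r.sense()['tcp_pos'],4))
c=capture('wrist');cv2.imwrite('pics/w3.png',c['img']);print(r.sense()['tcp_pos'],r.sense()['joint_velocities'])
s=capture('scene');cv2.imwrite('pics/s3.png',cv2.resize(s['img'][150:300,260:420],None,fx=4,fy=4))
E
```

```text
time_s: 3.4
tcp_pos: [0.4619, -0.1587, 0.2904]
ee_rot: [[-1.0, 0.002, -0.005], [0.002, 1.0, 0.0], [0.005, 0.0, -1.0]]
wrist_force: [-0.2, 0.4, 0.6]
gripper_width: 0.003
[ 0.4619 -0.1587  0.2904]
[ 0.46338055 -0.15886664  0.29241996] [ 0.40015488 -0.49523145  3.2867868   0.65530348 -0.1451873   0.06021209]
```

View pics/s3.png

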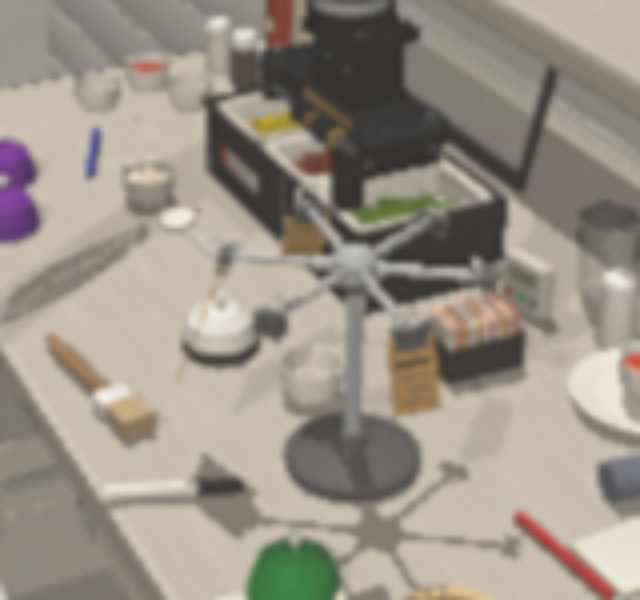

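```bash
python3 - <<'E'
from h import *
s=capture('scene');p=r.sense()['tcp_pos'];print(p)
for q in (p,[.5075,-.0963,.215]):u=proj(s,q);print(u,(u-[260,150])*4)
E
```

```text
[ 0.46482613 -0.15858175  0.29392792]
[346.4627208  206.85255007] [345.85088319 227.4102003 ]
[348.37882268 216.25482034] [353.51529072 265.01928138]
```

```bash
python3 -m crank '[{"linear":[0,0,0.025],"delta_rot":[0,0,0],"gripper":0},{"linear":[0,0,0.025],"delta_rot":[0,0,0],"gripper":0},{"linear":[0,0,0.025],"delta_rot":[0,0,0],"gripper":0},{"linear":[0,0,0.02],"delta_rot":[0,0,0],"gripper":0},{"linear":[0,0,0],"delta_rot":[0,0,0],"gripper":0},{"linear":[0,0,0],"delta_rot":[0,0,0],"gripper":0}]'
python3 - <<'E'
from h import *
c=capture('wrist');cv2.imwrite('pics/w4.png',c['img']);print(r.sense()['tcp_pos'])
s=capture('scene');cv2.imwrite('pics/s4.png',cv2.resize(s['img'][170:290,270:430],None,fx=5,fy=5,interpolation=cv2.INTER_CUBIC))
s=capture('top');cv2.imwrite('pics/t4.png',cv2.resize(s['img'][170:320,285:485],None,fx=4,fy=4,interpolation=cv2.INTER_CUBIC))
E
```

```text
time_s: 4.3
tcp_pos: [0.4655, -0.1581, 0.1989]
ee_rot: [[-1.0, -0.0, 0.003], [-0.0, 1.0, -0.001], [-0.003, -0.001, -1.0]]
wrist_force: [-0.6, -0.3, 0.3]
gripper_width: 0.005
[ 0.46543801 -0.15807228  0.19884395]
```

View pics/s4.png

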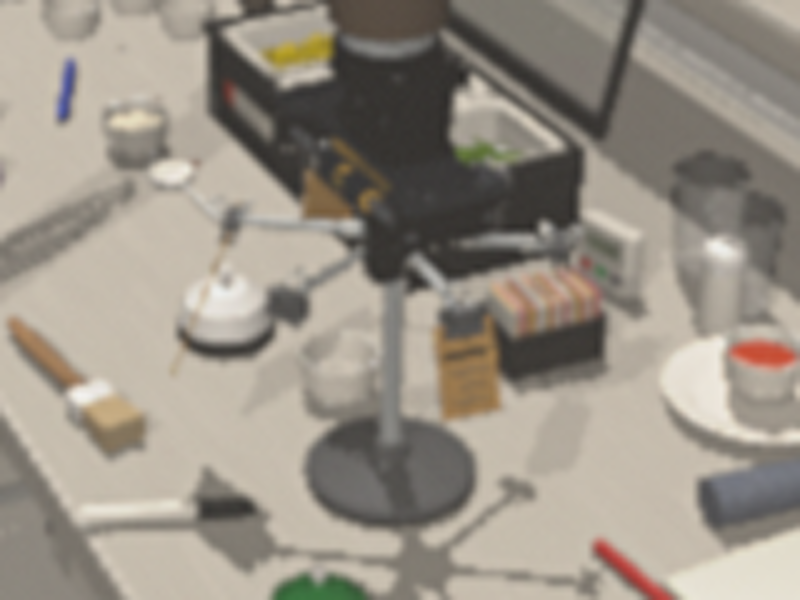

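View pics/t4.png

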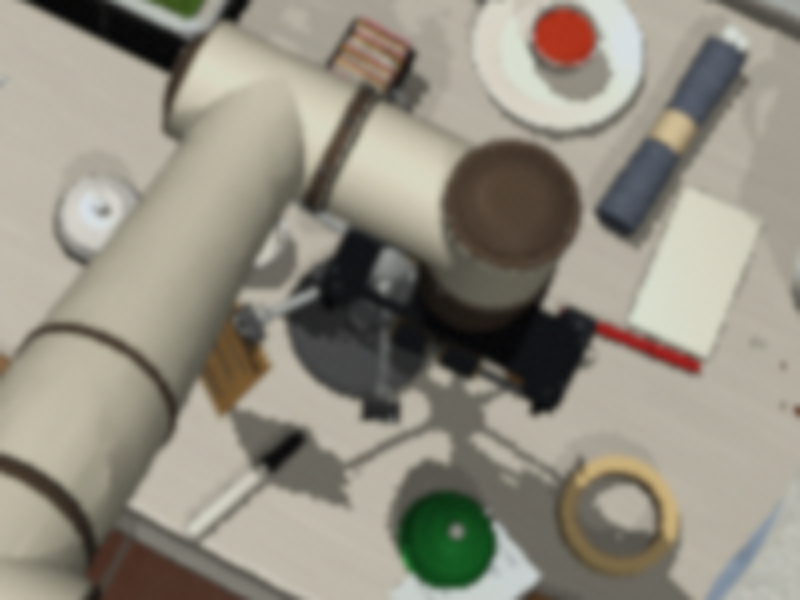

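```bash
python3 - <<'E'
import numpy as np
a=np.array([.5075,-.0963]);p=np.array([.4655,-.158]);R=.077
ph=[231,227,223,219,215,210,204,198,192,186]+list(range(180,80,-6))
for f in ph:
    q=a+R*np.array([np.cos(np.radians(f)),np.sin(np.radians(f))]);d=q-p;p=p+np.round(d,4);print(f,[round(-d[0],4),round(d[1],4)])
E
```

```text
231 [np.float64(0.0065), np.float64(0.0019)]
227 [np.float64(0.004), np.float64(0.0035)]
223 [np.float64(0.0038), np.float64(0.0038)]
219 [np.float64(0.0035), np.float64(0.004)]
215 [np.float64(0.0033), np.float64(0.0043)]
210 [np.float64(0.0036), np.float64(0.0057)]
204 [np.float64(0.0036), np.float64(0.0072)]
198 [np.float64(0.0029), np.float64(0.0075)]
192 [np.float64(0.0021), np.float64(0.0078)]
186 [np.float64(0.0013), np.float64(0.008)]
180 [np.float64(0.0004), np.float64(0.008)]
174 [np.float64(-0.0004), np.float64(0.008)]
168 [np.float64(-0.0013), np.float64(0.008)]
162 [np.float64(-0.0021), np.float64(0.0078)]
156 [np.float64(-0.0029), np.float64(0.0075)]
150 [np.float64(-0.0036), np.float64(0.0072)]
144 [np.float64(-0.0044), np.float64(0.0068)]
138 [np.float64(-0.0051), np.float64(0.0062)]
132 [np.float64(-0.0057), np.float64(0.0057)]
126 [np.float64(-0.0062), np.float64(0.0051)]
120 [np.float64(-0.0068), np.float64(0.0044)]
114 [np.float64(-0.0072), np.float64(0.0036)]
108 [np.float64(-0.0075), np.float64(0.0029)]
102 [np.float64(-0.0078), np.float64(0.0021)]
96 [np.float64(-0.008), np.float64(0.0013)]
90 [np.float64(-0.008), np.float64(0.0004)]
84 [np.float64(-0.008), np.float64(-0.0004)]
```

```bash
python3 -m crank '[{"linear":[0.0065,0.002,0.004],"delta_rot":[0,0,0],"gripper":0},{"linear":[0.004,0.0035,0],"delta_rot":[0,0,0],"gripper":0},{"linear":[0.004,0.004,0],"delta_rot":[0,0,0],"gripper":0},{"linear":[0.0035,0.004,0],"delta_rot":[0,0,0],"gripper":0},{"linear":[0.0035,0.0045,0],"delta_rot":[0,0,0],"gripper":0},{"linear":[0.0035,0.0055,0],"delta_rot":[0,0,0],"gripper":0},{"linear":[0.0035,0.007,0],"delta_rot":[0,0,0],"gripper":0},{"linear":[0.003,0.0075,0],"delta_rot":[0,0,0],"gripper":0},{"linear":[0.002,0.008,0],"delta_rot":[0,0,0],"gripper":0},{"linear":[0.0015,0.008,0],"delta_rot":[0,0,0],"gripper":0}]'
python3 - <<'E'
from h import *
s=capture('scene');cv2.imwrite('pics/s5.png',cv2.resize(s['img'][170:290,270:430],None,fx=5,fy=5,interpolation=cv2.INTER_CUBIC));print(r.sense()['tcp_pos'],r.sense()['wrist_force'])
E
```

```text
time_s: 5.7
tcp_pos: [0.4291, -0.1033, 0.1931]
ee_rot: [[-1.0, 0.0, -0.0], [0.0, 1.0, -0.0], [0.0, -0.0, -1.0]]
wrist_force: [0.9, -0.5, 0.7]
gripper_width: 0.01
[ 0.42874342 -0.10274883  0.19303005] [-0.57647828  0.94044236  0.20318586]
```

View pics/s5.png

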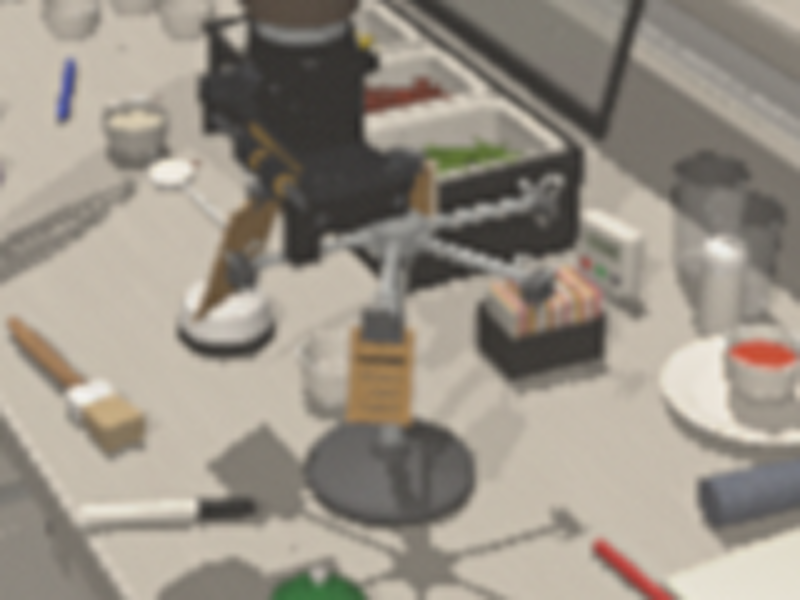

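The wheel is turning clockwise with the finger against its arm, and forces stay under 2 N. I'll continue the arc.

```bash
python3 -m crank '[{"linear":[0.0005,0.008,0],"delta_rot":[0,0,0],"gripper":0},{"linear":[-0.0005,0.008,0],"delta_rot":[0,0,0],"gripper":0},{"linear":[-0.0015,0.008,0],"delta_rot":[0,0,0],"gripper":0},{"linear":[-0.002,0.008,0],"delta_rot":[0,0,0],"gripper":0},{"linear":[-0.003,0.0075,0],"delta_rot":[0,0,0],"gripper":0},{"linear":[-0.0035,0.007,0],"delta_rot":[0,0,0],"gripper":0},{"linear":[-0.0045,0.007,0],"delta_rot":[0,0,0],"gripper":0},{"linear":[-0.005,0.006,0],"delta_rot":[0,0,0],"gripper":0},{"linear":[-0.0055,0.0055,0],"delta_rot":[0,0,0],"gripper":0},{"linear":[-0.006,0.005,0],"delta_rot":[0,0,0],"gripper":0}]'
python3 - <<'E'
import numpy as np
from h import *
s=capture('scene');cv2.imwrite('pics/s6.png',cv2.resize(s['img'][170:290,270:430],None,fx=5,fy=5,interpolation=cv2.INTER_CUBIC))
p=r.sense()['tcp_pos'];print(p,r.sense()['wrist_force']);d=p[:2]-[.5075,-.0963];print(np.hypot(*d),np.degrees(np.arctan2(d[1],d[0])))
E
```

```text
time_s: 7.0
tcp_pos: [0.4605, -0.0335, 0.193]
ee_rot: [[-1.0, 0.0, -0.0], [0.0, 1.0, -0.0], [0.0, -0.0, -1.0]]
wrist_force: [0.0, -0.5, -1.1]
gripper_width: 0.006
[ 0.46146271 -0.03303191  0.19302606] [ 0.7523662   0.59813512 -0.01610555]
0.07824501856991824 126.04166360469749
```

View pics/s6.png

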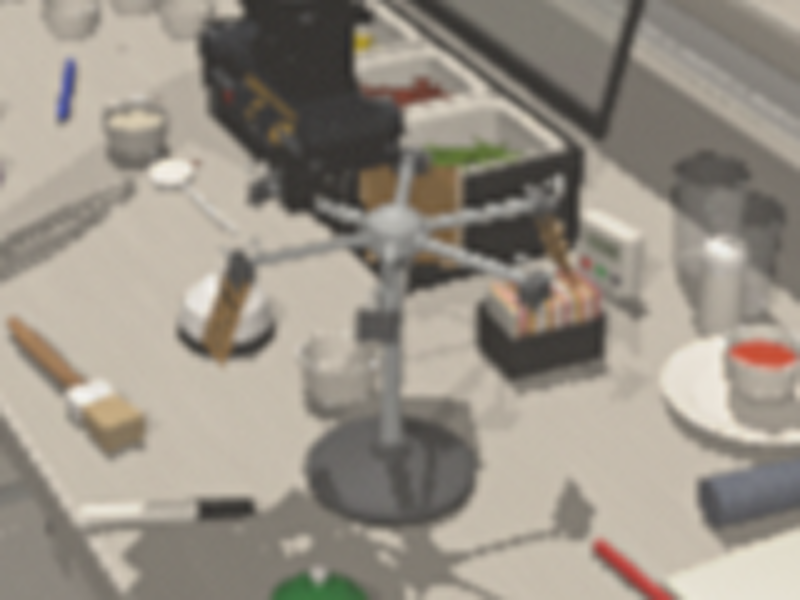

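```bash
python3 -m crank '[{"linear":[-0.007,0.0045,0],"delta_rot":[0,0,0],"gripper":0},{"linear":[-0.007,0.0035,0],"delta_rot":[0,0,0],"gripper":0},{"linear":[-0.0075,0.003,0],"delta_rot":[0,0,0],"gripper":0},{"linear":[-0.008,0.002,0],"delta_rot":[0,0,0],"gripper":0},{"linear":[-0.008,0.001,0],"delta_rot":[0,0,0],"gripper":0},{"linear":[-0.006,0.0005,0],"delta_rot":[0,0,0],"gripper":0},{"linear":[-0.005,-0.0005,0],"delta_rot":[0,0,0],"gripper":0},{"linear":[-0.004,-0.0005,0],"delta_rot":[0,0,0],"gripper":0},{"linear":[-0.004,-0.0005,0],"delta_rot":[0,0,0],"gripper":0},{"linear":[0,0,0],"delta_rot":[0,0,0],"gripper":0}]'
python3 - <<'E'
import numpy as np
from h import *
s=capture('scene');cv2.imwrite('pics/s7.png',cv2.resize(s['img'][170:290,270:430],None,fx=5,fy=5,interpolation=cv2.INTER_CUBIC))
w=capture('wrist');cv2.imwrite('pics/w7.png',w['img'])
s=capture('top');cv2.imwrite('pics/t7.png',cv2.resize(s['img'][170:320,285:485],None,fx=4,fy=4,interpolation=cv2.INTER_CUBIC))
p=r.sense()['tcp_pos'];print(p,r.sense()['wrist_force']);d=p[:2]-[.5075,-.0963];print(np.hypot(*d),np.degrees(np.arctan2(d[1],d[0])))
E
```

```text
time_s: 8.3
tcp_pos: [0.5173, -0.0208, 0.1932]
ee_rot: [[-1.0, 0.0, 0.001], [0.0, 1.0, 0.0], [-0.001, 0.0, -1.0]]
wrist_force: [-0.2, -0.6, -0.0]
gripper_width: 0.005
[ 0.51698369 -0.02073342  0.19322528] [-0.44335799  0.28853251 -0.17607765]
0.07615935767438385 82.84671374863025
```

View pics/s7.png

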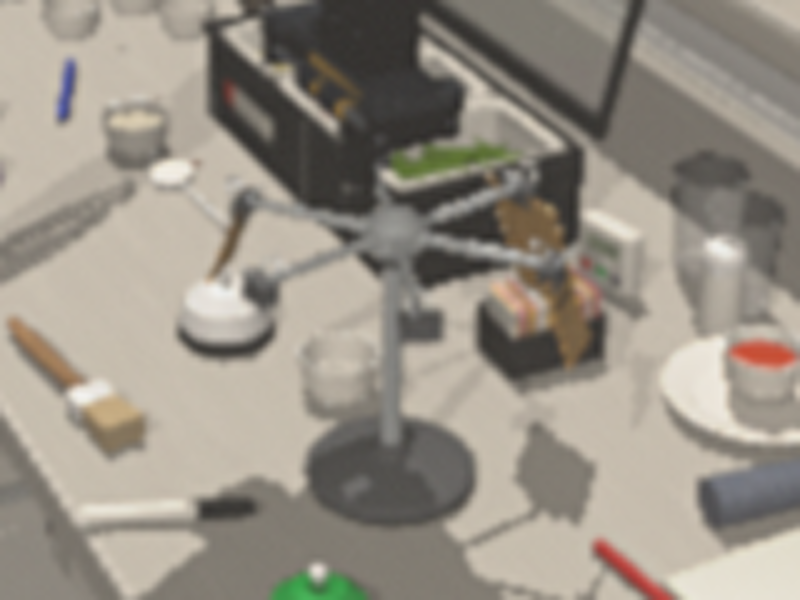

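View pics/t7.png

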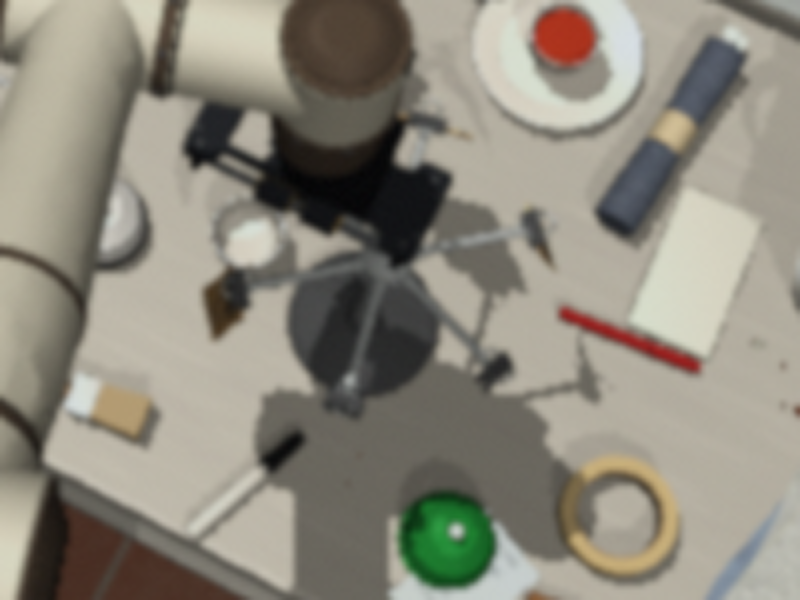

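View pics/w7.png

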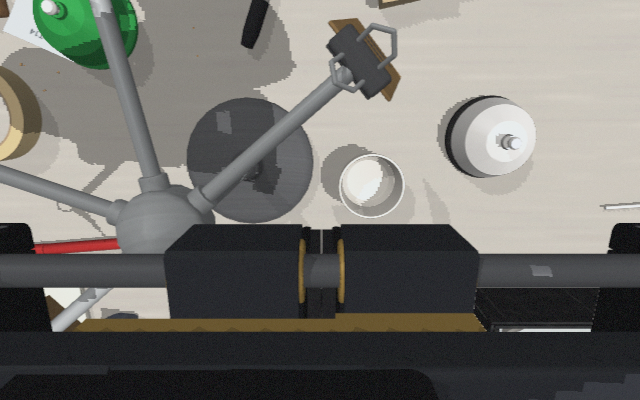

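```bash
python3 - <<'E'
from h import *
a=np.array([.5075,-.0963]);t=capture('top');w=capture('wrist')
for n,u,v,k in(('sl',235,287,120),('fr',345,395,180),('rf',493,370,240),('sr',533,220,300)):
    p=plane(t,285+u/4,170+v/4,.215)[:2]-a;print(n,np.hypot(*p),(np.degrees(np.arctan2(p[1],p[0]))-k)%360)
p=plane(w,360,60,.215)[:2]-a;print(np.hypot(*p),(np.degrees(np.arctan2(p[1],p[0]))-120)%360)
# arm direction pixels
p=plane(w,205,195,.215);q=plane(w,335,80,.215);d=(q-p);print('armdir',np.degrees(np.arctan2(d[1],d[0]))-120)
E
```

```text
sl 0.12347952257735065 10.4258159872534
fr 0.11783092003813075 9.192869708492367
rf 0.11941460500489463 7.375901711473773
sr 0.11692406356235137 11.468224258694931
0.11924173043800379 10.075312675633654
armdir 10.304981638281589
```

```bash
python3 -m crank '[{"linear":[-0.003,-0.0005,0],"delta_rot":[0,0,0],"gripper":0},{"linear":[-0.003,-0.0005,0],"delta_rot":[0,0,0],"gripper":0},{"linear":[-0.0025,-0.0005,0],"delta_rot":[0,0,0],"gripper":0},{"linear":[-0.0025,-0.0005,0],"delta_rot":[0,0,0],"gripper":0},{"linear":[-0.002,-0.0005,0],"delta_rot":[0,0,0],"gripper":0},{"linear":[0,0,0],"delta_rot":[0,0,0],"gripper":0},{"linear":[0,0,0],"delta_rot":[0,0,0],"gripper":0}]'
python3 - <<'E'
from h import *
w=capture('wrist');cv2.imwrite('pics/w8.png',w['img']);print(r.sense()['tcp_pos'])
t=capture('top');cv2.imwrite('pics/t8.png',cv2.resize(t['img'][170:320,285:485],None,fx=4,fy=4,interpolation=cv2.INTER_CUBIC))
E
```

```text
time_s: 9.43
tcp_pos: [0.53, -0.0233, 0.1932]
ee_rot: [[-1.0, 0.0, 0.001], [0.0, 1.0, 0.0], [-0.001, 0.0, -1.0]]
wrist_force: [-0.6, 0.6, 0.5]
gripper_width: 0.004
[ 0.52996101 -0.02330675  0.19317701]
```

View pics/w8.png

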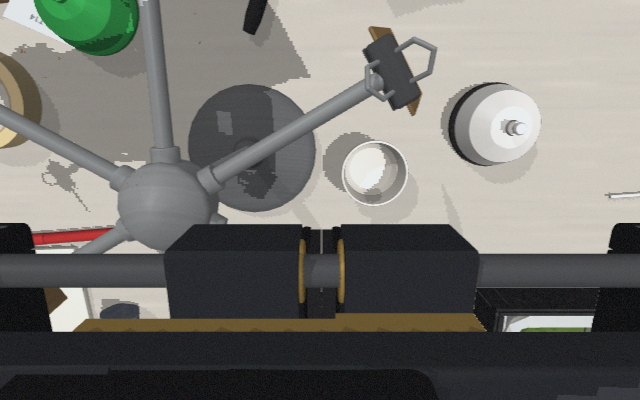

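View pics/t8.png

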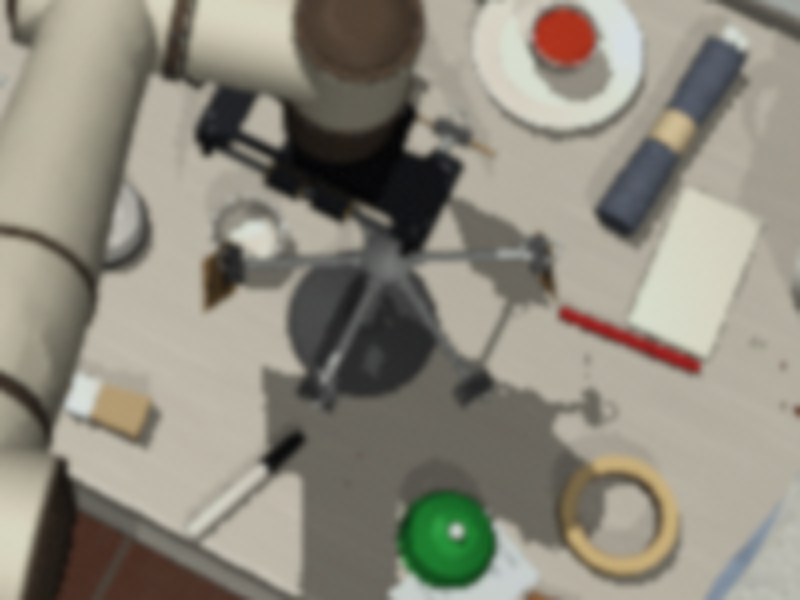

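```bash
python3 - <<'E'
from h import *
a=np.array([.5075,-.0963]);t=capture('top');w=capture('wrist')
for n,u,v,k in(('sl',230,264,120),('fr',320,388,180),('rf',473,387,240),('sr',540,253,300)):
    p=plane(t,285+u/4,170+v/4,.215)[:2]-a;print(n,np.hypot(*p),(np.degrees(np.arctan2(p[1],p[0]))-k)%360)
p=plane(w,394,73,.215)[:2]-a;print(np.hypot(*p),(np.degrees(np.arctan2(p[1],p[0]))-120)%360)
p=plane(w,212,178,.215);q=plane(w,365,90,.215);d=(q-p);print('armdir',np.degrees(np.arctan2(d[1],d[0]))-120)
for z in(.064,.06):print('bell',plane(w,515,128,z))
E
```

```text
sl 0.12448298479516091 1.7294038770729117
fr 0.12039075746728418 359.80711967490424
rf 0.121241160135315 357.54568687039233
sr 0.11750292974231089 358.1978159579081
0.11901720540693538 359.39369759646434
armdir -0.7516347234848553
bell [0.48213501 0.14399495 0.064     ]
bell [0.48238319 0.14612999 0.06      ]
```

```bash
python3 -m crank '[{"linear":[0.005,0.003,0],"delta_rot":[0,0,0],"gripper":0},{"linear":[0.005,0.003,0],"delta_rot":[0,0,0],"gripper":0},{"linear":[0,0,-0.02],"delta_rot":[0,0,0],"gripper":0},{"linear":[0,0,-0.04],"delta_rot":[0,0,0],"gripper":0},{"linear":[0,0,-0.04],"delta_rot":[0,0,0],"gripper":0},{"linear":[0,0,-0.04],"delta_rot":[0,0,0],"gripper":0},{"linear":[0,0.03,0],"delta_rot":[0,0,0],"gripper":0},{"linear":[0,0.05,0],"delta_rot":[0,0,0],"gripper":0},{"linear":[0,0.05,0],"delta_rot":[0,0,0],"gripper":0},{"linear":[0,0,0],"delta_rot":[0,0,0],"gripper":0}]'
python3 -m crank '[{"linear":[0,0,0],"delta_rot":[0,0,0],"gripper":0},{"linear":[0,0,0],"delta_rot":[0,0,0],"gripper":0}]'
python3 - <<'E'
from h import *
w=capture('wrist');cv2.imwrite('pics/w9.png',w['img']);print(r.sense()['tcp_pos'])
t=capture('top');cv2.imwrite('pics/t9.png',cv2.resize(t['img'][170:320,285:485],None,fx=4,fy=4,interpolation=cv2.INTER_CUBIC))
s=capture('scene');cv2.imwrite('pics/s9.png',cv2.resize(s['img'][170:290,270:430],None,fx=5,fy=5,interpolation=cv2.INTER_CUBIC))
E
```

```text
time_s: 10.88
tcp_pos: [0.5192, 0.1154, 0.3327]
ee_rot: [[-1.0, -0.004, -0.001], [-0.004, 1.0, 0.0], [0.001, 0.0, -1.0]]
wrist_force: [-1.1, -0.4, 0.2]
gripper_width: 0.003
time_s: 11.12
tcp_pos: [0.5197, 0.1118, 0.3333]
ee_rot: [[-1.0, 0.001, 0.0], [0.001, 1.0, 0.0], [-0.0, 0.0, -1.0]]
wrist_force: [0.2, -0.5, 0.2]
gripper_width: 0.009
[0.51971168 0.11173616 0.33328634]
```

View pics/w9.png

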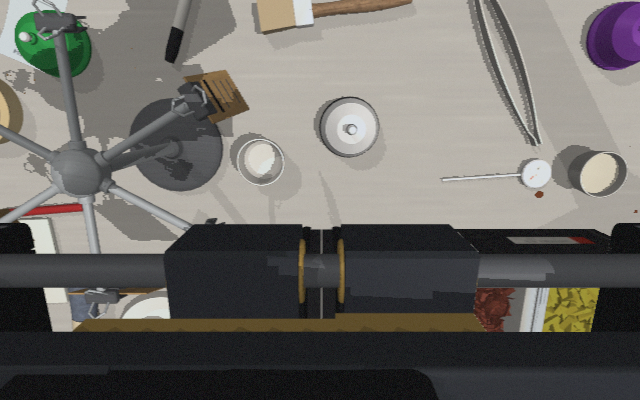

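View pics/t9.png

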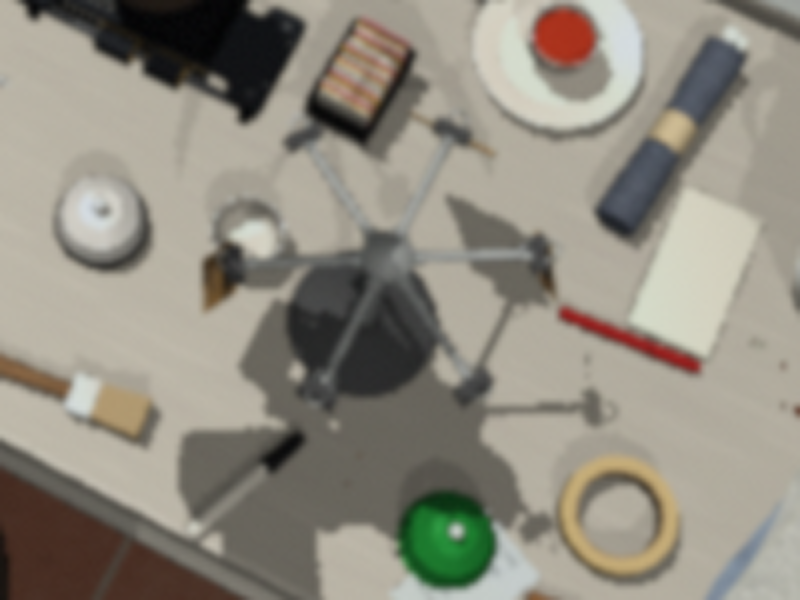

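View pics/s9.png

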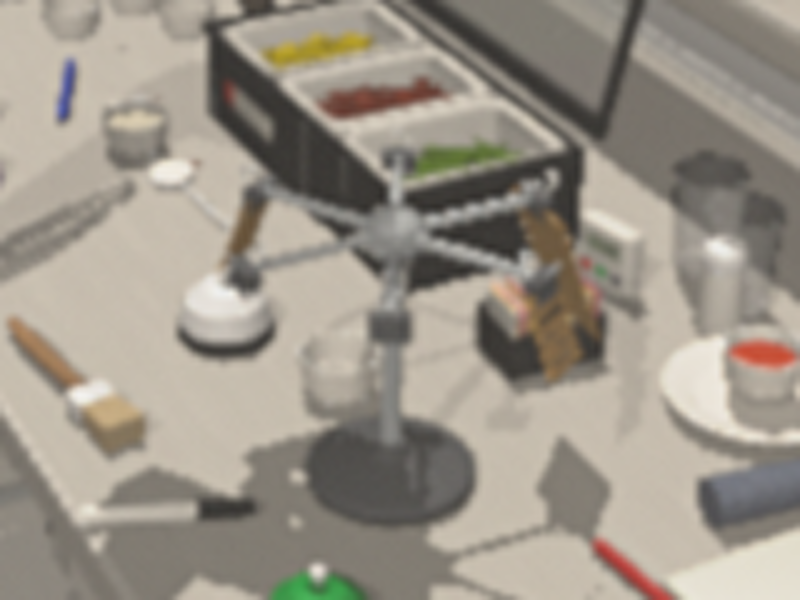

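```bash
python3 - <<'E'
from h import *
import pickle
v,_,_=pickle.load(open('v2.pkl','rb'))
a=np.array([.5075,-.0963]);t=capture('top');w=capture('wrist')
p=plane(t,285+452/4,170+130/4,.218)[:2]-a;print('big',p,np.degrees(np.arctan2(p[1],p[0])))
P=[plane(t,285+x/4,170+y/4,.218)[:2] for x,y in((452,130),(302,136),(230,262),(320,388),(473,386),(540,252))]
print('axis',np.mean(P,0),[np.degrees(np.arctan2(*(q-np.mean(P,0))[::-1])).round(1) for q in P])
x=cv2.resize(w['img'][85:170,305:395],None,fx=6,fy=6,interpolation=cv2.INTER_CUBIC);cv2.imwrite('pics/bell.png',x)
print(plane(w,350.5,129,.064),tri(w,(350.5,129),v,(210+686/2.3,238/2.3)))
E
```

```text
big [0.11425859 0.0002033 ] 0.10194576058020502
axis [ 0.50291772 -0.09545084] [np.float64(-0.3), np.float64(60.2), np.float64(119.7), np.float64(-179.7), np.float64(-120.5), np.float64(-60.1)]
[0.48177849 0.14746731 0.064     ] (array([0.48262297, 0.1478808 , 0.06016214]), np.float64(0.0012109977448188057))
```

View pics/bell.png

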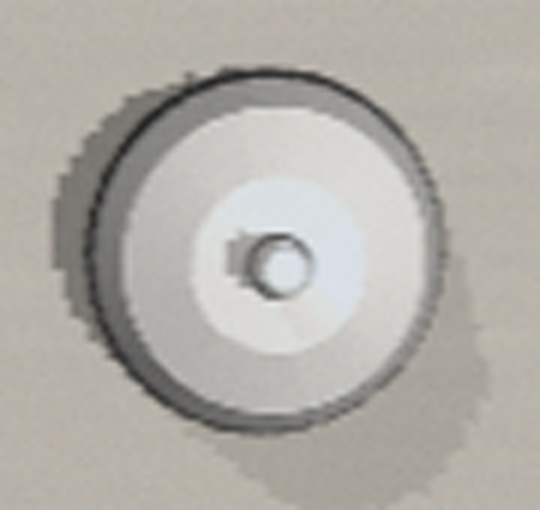

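```bash
python3 - <<'E'
from h import *
t=capture('top');w=capture('wrist');print(np.round(r.sense()['joints'],1))
for z in (0,.05,.1,.15):print(z,plane(t,339,187,z),plane(t,241,140,z),plane(w,478,232,z))
E
```

```text
[  29.7    9.1    1.5    0.   -82.4 -119.7]
0 [0.6573964  0.12696602 0.        ] [0.65297623 0.5432768  0.        ] [0.64254933 0.35228297 0.        ]
0.05 [0.63985098 0.11936293 0.05      ] [0.63555641 0.52384407 0.05      ] [0.62425886 0.3290709  0.05      ]
0.1 [0.62230556 0.11175983 0.1       ] [0.61813659 0.50441133 0.1       ] [0.6059684  0.30585882 0.1       ]
0.15 [0.60476014 0.10415673 0.15      ] [0.60071677 0.4849786  0.15      ] [0.58767794 0.28264675 0.15      ]
```

```bash
python3 -m crank '[{"linear":[0.019,0.018,0],"delta_rot":[0,0,0],"gripper":0},{"linear":[0.019,0.018,0],"delta_rot":[0,0,0],"gripper":0},{"linear":[0,0,0],"delta_rot":[0,0,-0.157],"gripper":0},{"linear":[0,0,0],"delta_rot":[0,0,-0.157],"gripper":0},{"linear":[0,0,0],"delta_rot":[0,0,-0.157],"gripper":0},{"linear":[0,0,0],"delta_rot":[0,0,-0.157],"gripper":0},{"linear":[0,0,0],"delta_rot":[0,0,-0.157],"gripper":0},{"linear":[0,0,0],"delta_rot":[0,0,-0.157],"gripper":0},{"linear":[0,0,0],"delta_rot":[0,0,-0.157],"gripper":0},{"linear":[0,0,0],"delta_rot":[0,0,-0.157],"gripper":0}]'
python3 -m crank '[{"linear":[0,0,0],"delta_rot":[0,0,-0.157],"gripper":0},{"linear":[0,0,0],"delta_rot":[0,0,-0.157],"gripper":0},{"linear":[0,0,0.04],"delta_rot":[0,0,0],"gripper":0},{"linear":[0,0,0.05],"delta_rot":[0,0,0],"gripper":0},{"linear":[0,0,0.05],"delta_rot":[0,0,0],"gripper":0},{"linear":[0,0,0.04],"delta_rot":[0,0,0],"gripper":0},{"linear":[0,0,0.02],"delta_rot":[0,0,0],"gripper":0},{"linear":[0,0,0],"delta_rot":[0,0,0],"gripper":0},{"linear":[0,0,0],"delta_rot":[0,0,0],"gripper":0}]'
python3 - <<'E'
from h import *
s=capture('scene');cv2.imwrite('pics/s10.png',cv2.resize(s['img'][170:290,270:430],None,fx=5,fy=5,interpolation=cv2.INTER_CUBIC));print(r.sense()['tcp_pos'],r.sense()['wrist_force'])
E
```

```text
time_s: 12.72
tcp_pos: [0.4818, 0.1485, 0.3331]
ee_rot: [[-0.305, -0.952, 0.0], [-0.952, 0.305, 0.0], [-0.0, 0.0, -1.0]]
wrist_force: [0.1, -0.7, -0.1]
gripper_width: 0.004
time_s: 13.85
tcp_pos: [0.4827, 0.149, 0.1342]
ee_rot: [[-0.001, -1.0, 0.002], [-1.0, 0.001, 0.001], [-0.001, -0.002, -1.0]]
wrist_force: [0.5, -0.1, 0.5]
gripper_width: 0.007
[0.48273653 0.14912997 0.13446896] [ 0.49786864  0.78528132 -0.18290234]
```

View pics/s10.png

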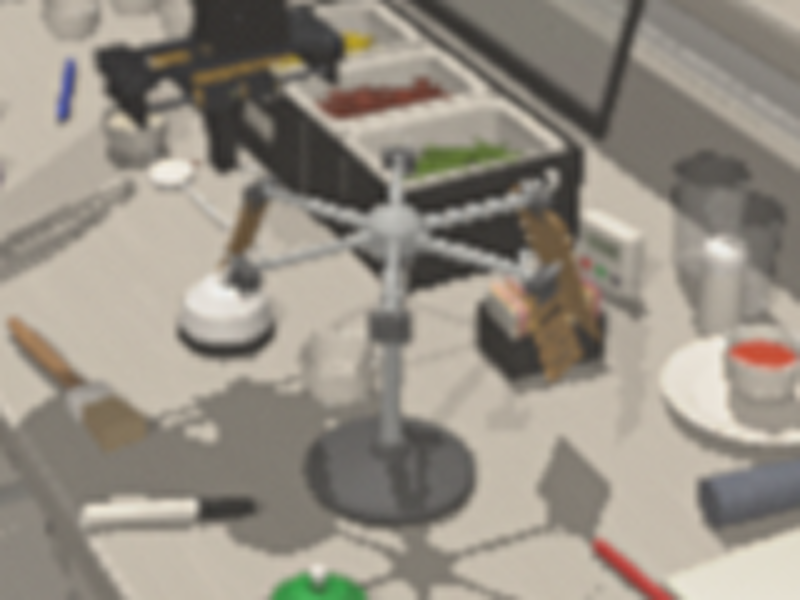

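```bash
python3 -m crank '[{"linear":[0,0,0.02],"delta_rot":[0,0,0],"gripper":0},{"linear":[0,0,0.02],"delta_rot":[0,0,0],"gripper":0},{"linear":[0,0,0.015],"delta_rot":[0,0,0],"gripper":0},{"linear":[0,0,0.008],"delta_rot":[0,0,0],"gripper":0},{"linear":[0,0,0],"delta_rot":[0,0,0],"gripper":0},{"linear":[0,0,0],"delta_rot":[0,0,0],"gripper":0}]'
python3 - <<'E'
from h import *
w=capture('wrist');cv2.imwrite('pics/w11.png',w['img'])
s=capture('scene');cv2.imwrite('pics/s11.png',cv2.resize(s['img'][170:290,270:430],None,fx=5,fy=5,interpolation=cv2.INTER_CUBIC));print(r.sense()['tcp_pos'],r.sense()['wrist_force'])
E
```

```text
time_s: 14.65
tcp_pos: [0.4824, 0.149, 0.071]
ee_rot: [[-0.001, -1.0, 0.002], [-1.0, 0.001, 0.001], [-0.001, -0.002, -1.0]]
wrist_force: [0.0, -0.5, 0.3]
gripper_width: 0.001
[0.48226545 0.14895629 0.07086686] [ 0.70119922  0.18123955 -0.46717445]
```

View pics/s11.png

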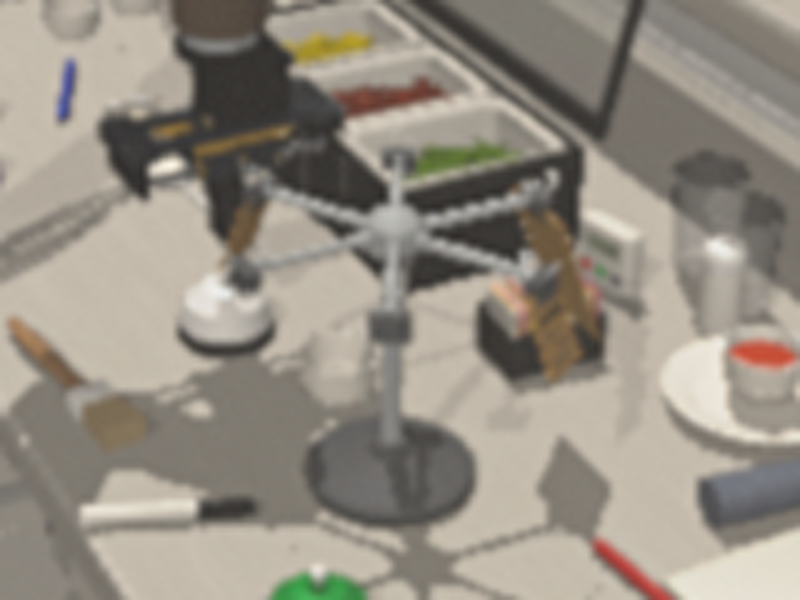

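View pics/w11.png

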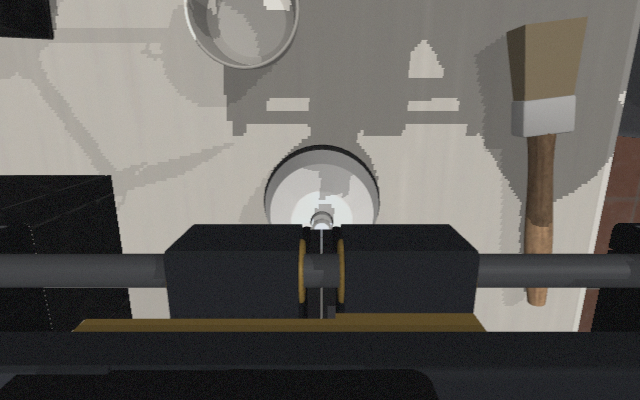

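```bash
python3 - <<'E'
from h import *
w=capture('wrist');s=capture('scene');p=r.sense()['tcp_pos']
print(proj(w,p),proj(w,[.482,.148,.064]),'scene tip z',(proj(s,p)-[270,170])*5,(proj(s,[.482,.148,.064])-[270,170])*5)
print(plane(w,322,218,.064), plane(w,322,200,.05))
cv2.imwrite('pics/w12.png',cv2.resize(w['img'][130:280,240:400],None,fx=5,fy=5,interpolation=cv2.INTER_CUBIC))
E
```

```text
[321.81337885 232.77089335] [321.91290684 227.41856619] scene tip z [221.94331642 258.61671579] [222.44270642 265.90503525]
[0.48194493 0.14236247 0.064     ] [0.48193284 0.13551974 0.05      ]
```

View pics/w12.png

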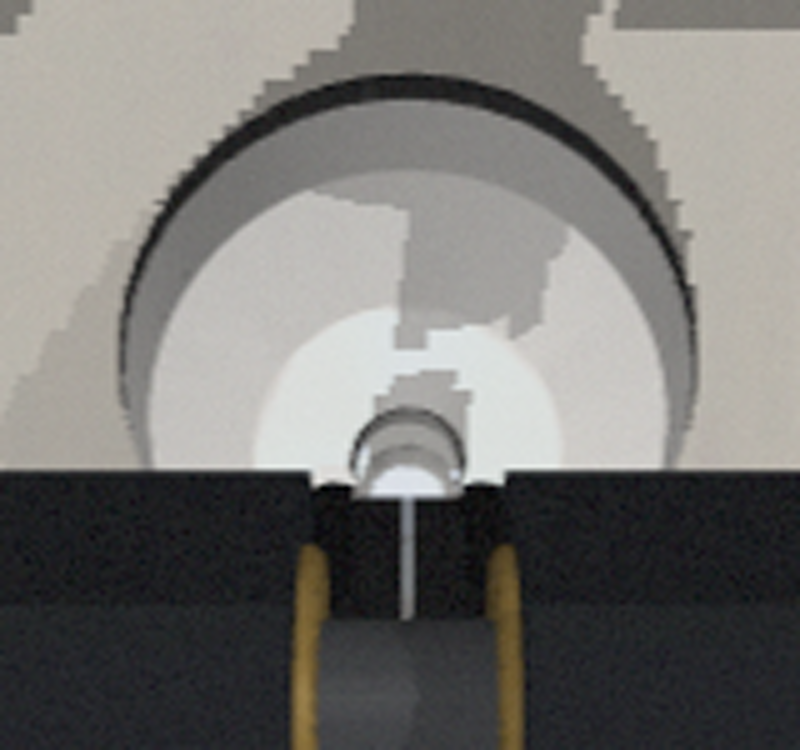

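```bash
python3 -m crank '[{"linear":[0,0,0.003],"delta_rot":[0,0,0],"gripper":0},{"linear":[0,0,0.002],"delta_rot":[0,0,0],"gripper":0},{"linear":[0,0,0.001],"delta_rot":[0,0,0],"gripper":0},{"linear":[0,0,0.001],"delta_rot":[0,0,0],"gripper":0},{"linear":[0,0,0],"delta_rot":[0,0,0],"gripper":0}]'
```

```text
time_s: 15.48
tcp_pos: [0.4817, 0.1486, 0.063]
ee_rot: [[-0.001, -1.0, -0.0], [-1.0, 0.001, -0.0], [0.0, 0.0, -1.0]]
wrist_force: [0.1, 0.5, 0.5]
gripper_width: 0.009
```

```bash
python3 -m crank '[{"linear":[0,0,0.001],"delta_rot":[0,0,0],"gripper":0},{"linear":[0,0,0.001],"delta_rot":[0,0,0],"gripper":0},{"linear":[0,0,0],"delta_rot":[0,0,0],"gripper":0}]'
```

```text
time_s: 15.85
tcp_pos: [0.4817, 0.1486, 0.061]
ee_rot: [[-0.001, -1.0, -0.0], [-1.0, 0.001, -0.0], [0.0, 0.0, -1.0]]
wrist_force: [0.4, 0.4, -0.2]
gripper_width: 0.004
```

```bash
python3 - <<'E'
from h import *
w=capture('wrist');cv2.imwrite('pics/w13.png',cv2.resize(w['img'][130:280,240:400],None,fx=5,fy=5,interpolation=cv2.INTER_CUBIC))
s=capture('scene');cv2.imwrite('pics/s13.png',cv2.resize(s['img'][190:250,280:360],None,fx=10,fy=10,interpolation=cv2.INTER_CUBIC));print(r.sense()['tcp_pos'],r.sense()['wrist_force'])
print((proj(s,r.sense()['tcp_pos'])-[280,190])*10)
E
```

```text
[0.48181722 0.14864821 0.06113866] [-0.48871443  1.03581337  0.47978244]
[343.97810881 337.09826667]
```

View pics/w13.png

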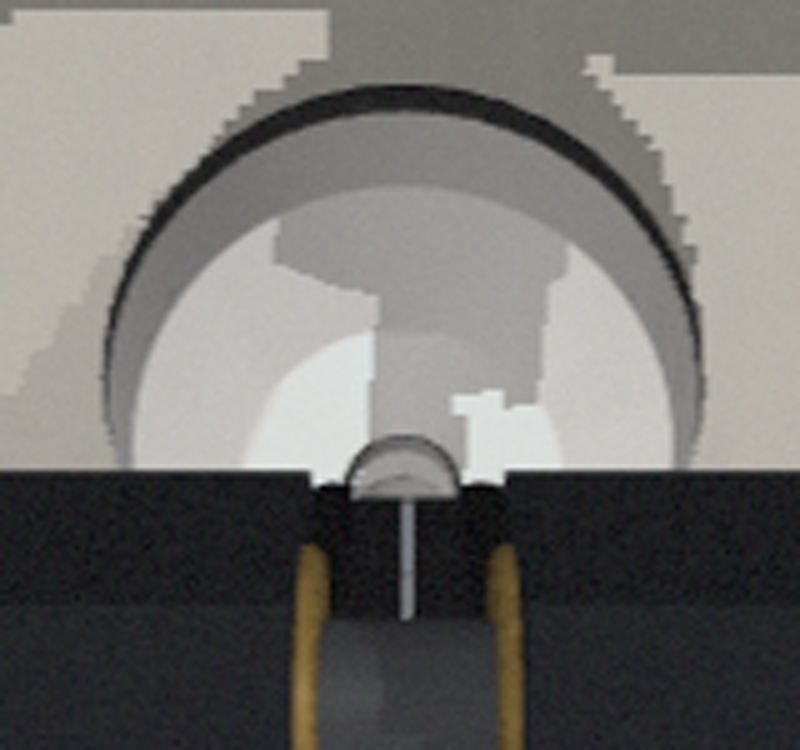

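View pics/s13.png

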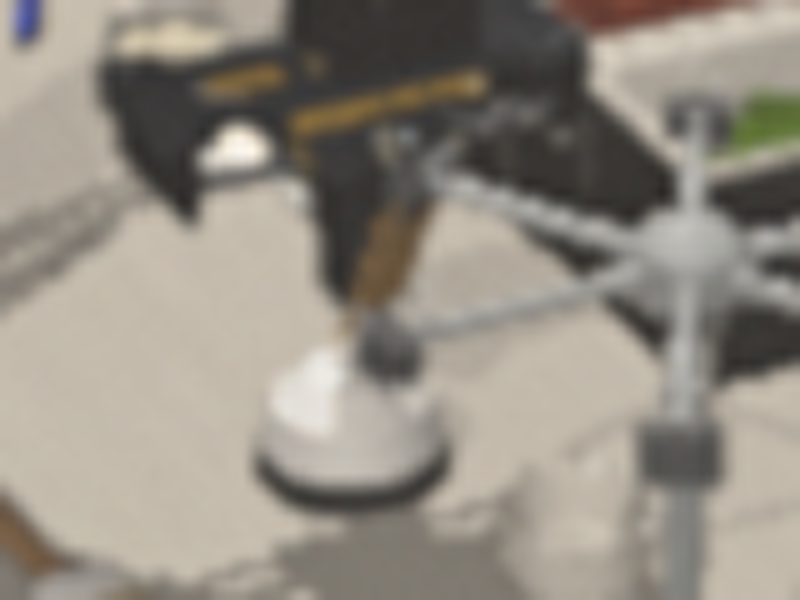

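No force is felt yet and the images leave some gap, so I'll carry on in 1 mm steps and watch the force.

```bash
python3 -m crank '[{"linear":[0,0,0.001],"delta_rot":[0,0,0],"gripper":0},{"linear":[0,0,0],"delta_rot":[0,0,0],"gripper":0}]' | grep -E "tcp|force"; python3 -m crank '[{"linear":[0,0,0.001],"delta_rot":[0,0,0],"gripper":0},{"linear":[0,0,0],"delta_rot":[0,0,0],"gripper":0}]'| grep -E "tcp|force"
```

```text
tcp_pos: [0.4817, 0.1486, 0.06]
wrist_force: [0.4, -1.3, -0.4]
tcp_pos: [0.4817, 0.1486, 0.059]
wrist_force: [0.5, 0.1, -0.1]
```

```bash
for i in 1; do python3 -m crank '[{"linear":[0,0,0.0015],"delta_rot":[0,0,0],"gripper":0},{"linear":[0,0,0],"delta_rot":[0,0,0],"gripper":0}]'| grep -E "tcp|force"; done; python3 -m crank '[{"linear":[0,0,0.0015],"delta_rot":[0,0,0],"gripper":0},{"linear":[0,0,0],"delta_rot":[0,0,0],"gripper":0}]'| grep -E "tcp|force"
python3 - <<'E'
from h import *
w=capture('wrist');cv2.imwrite('pics/w14.png',cv2.resize(w['img'][130:280,240:400],None,fx=5,fy=5,interpolation=cv2.INTER_CUBIC))
s=capture('top');cv2.imwrite('pics/t14.png',cv2.resize(s['img'][170:270,270:390],None,fx=6,fy=6,interpolation=cv2.INTER_CUBIC))
print([r.sense()['wrist_force'] for _ in range(3)],np.round(r.sense()['effort'],2))
E
```

```text
tcp_pos: [0.4817, 0.1486, 0.0575]
wrist_force: [1.0, -0.9, -0.1]
tcp_pos: [0.4817, 0.1486, 0.056]
wrist_force: [-0.6, 0.2, -0.3]
[array([-0.16150857, -0.64223675, -0.84316154]), array([-0.16150857, -0.64223675, -0.84316154]), array([-0.16150857, -0.64223675, -0.84316154])] [-0.000e+00 -3.185e+01  1.379e+01  3.110e+00 -2.000e-02 -0.000e+00]
```

View pics/w14.png

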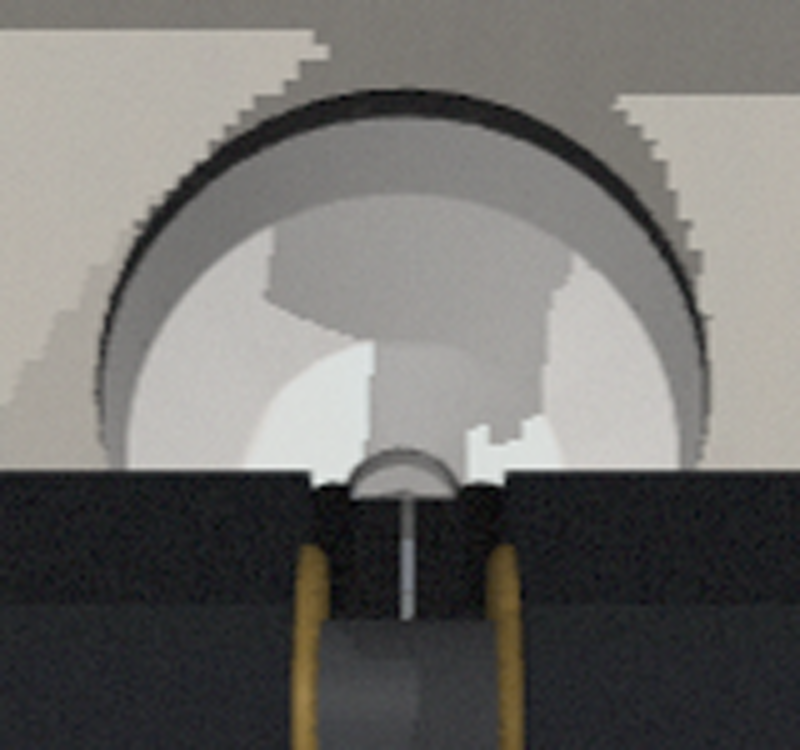

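View pics/t14.png

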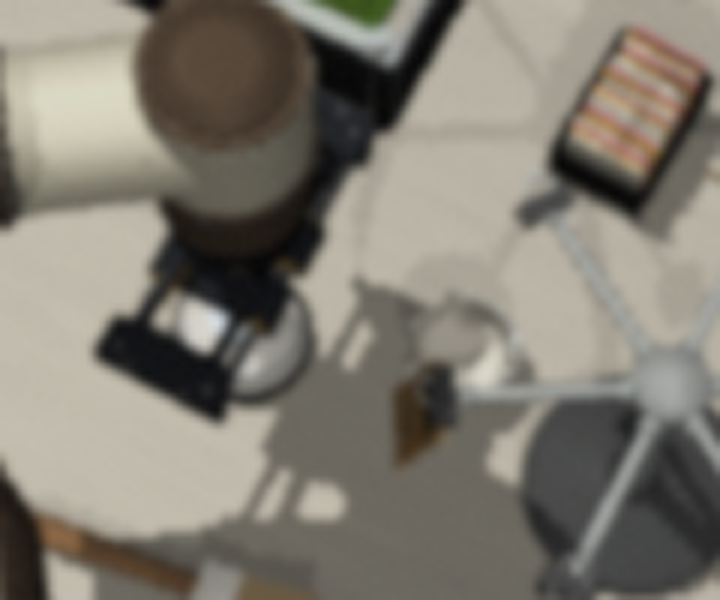

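```bash
python3 -m crank '[{"linear":[0,0,0.0015],"delta_rot":[0,0,0],"gripper":0},{"linear":[0,0,0],"delta_rot":[0,0,0],"gripper":0}]'| grep -E "tcp|force"; python3 -m crank '[{"linear":[0,0,0.0015],"delta_rot":[0,0,0],"gripper":0},{"linear":[0,0,0],"delta_rot":[0,0,0],"gripper":0}]'| grep -E "tcp|force"
python3 - <<'E'
from h import *
s=capture('scene');cv2.imwrite('pics/s15.png',cv2.resize(s['img'][190:250,280:360],None,fx=10,fy=10,interpolation=cv2.INTER_CUBIC))
E
```

```text
tcp_pos: [0.4817, 0.1486, 0.0545]
wrist_force: [-0.6, -0.3, -0.6]
tcp_pos: [0.4817, 0.1486, 0.053]
wrist_force: [0.2, 0.5, -0.5]
```

View pics/s15.png

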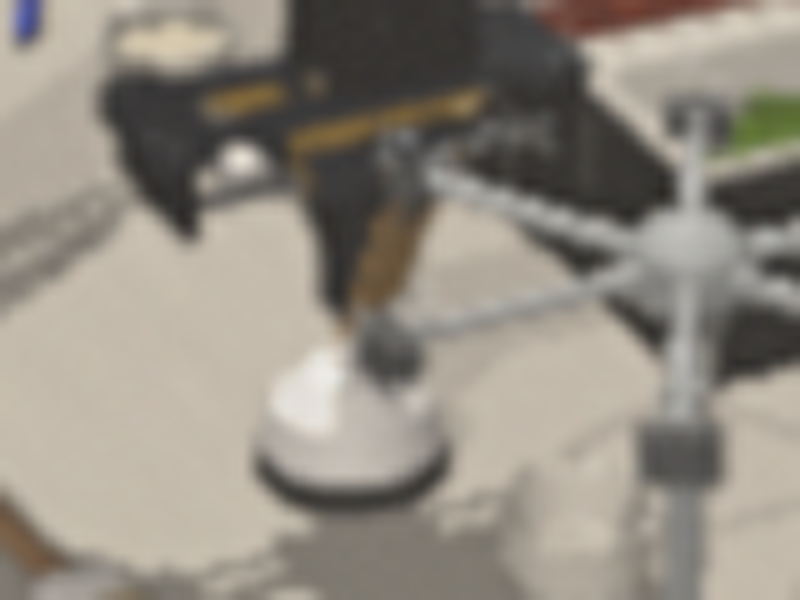

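```bash
for k in a; do python3 -m crank '[{"linear":[0,0,0.0015],"delta_rot":[0,0,0],"gripper":0},{"linear":[0,0,0],"delta_rot":[0,0,0],"gripper":0}]'| grep -E "tcp|force"; done; python3 -m crank '[{"linear":[0,0,0.0015],"delta_rot":[0,0,0],"gripper":0},{"linear":[0,0,0],"delta_rot":[0,0,0],"gripper":0}]'| grep -E "tcp|force"; python3 -m crank '[{"linear":[0,0,0.001],"delta_rot":[0,0,0],"gripper":0},{"linear":[0,0,0],"delta_rot":[0,0,0],"gripper":0}]'| grep -E "tcp|force"
```

```text
tcp_pos: [0.4817, 0.1486, 0.0515]
wrist_force: [-0.2, -0.2, -0.5]
tcp_pos: [0.4817, 0.1486, 0.05]
wrist_force: [-0.2, 0.1, -0.8]
tcp_pos: [0.4818, 0.1486, 0.049]
wrist_force: [-0.4, 0.5, 0.6]
```

```bash
python3 -m crank '[{"linear":[0,0,0.001],"delta_rot":[0,0,0],"gripper":0},{"linear":[0,0,0],"delta_rot":[0,0,0],"gripper":0}]'| grep -E "tcp|force"; python3 -m crank '[{"linear":[0,0,0.001],"delta_rot":[0,0,0],"gripper":0},{"linear":[0,0,0],"delta_rot":[0,0,0],"gripper":0}]'| grep -E "tcp|force"
python3 - <<'E'
from h import *
w=capture('wrist');cv2.imwrite('pics/w16.png',cv2.resize(w['img'][130:280,240:400],None,fx=5,fy=5,interpolation=cv2.INTER_CUBIC))
s=capture('scene');cv2.imwrite('pics/s16.png',cv2.resize(s['img'][190:250,280:360],None,fx=10,fy=10,interpolation=cv2.INTER_CUBIC))
E
```

```text
tcp_pos: [0.4817, 0.1486, 0.048]
wrist_force: [0.4, -0.3, -0.1]
tcp_pos: [0.4817, 0.1486, 0.047]
wrist_force: [0.3, -0.9, -0.3]
```

View pics/s16.png

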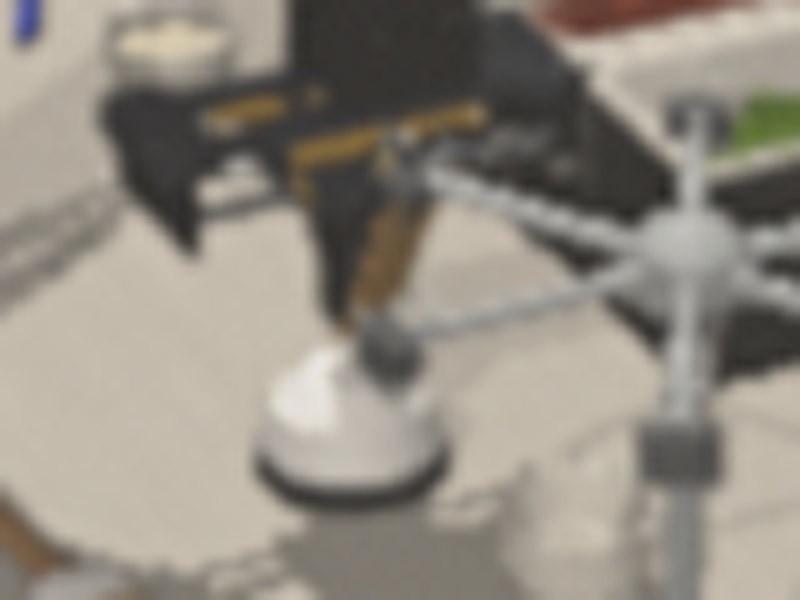

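View pics/w16.png

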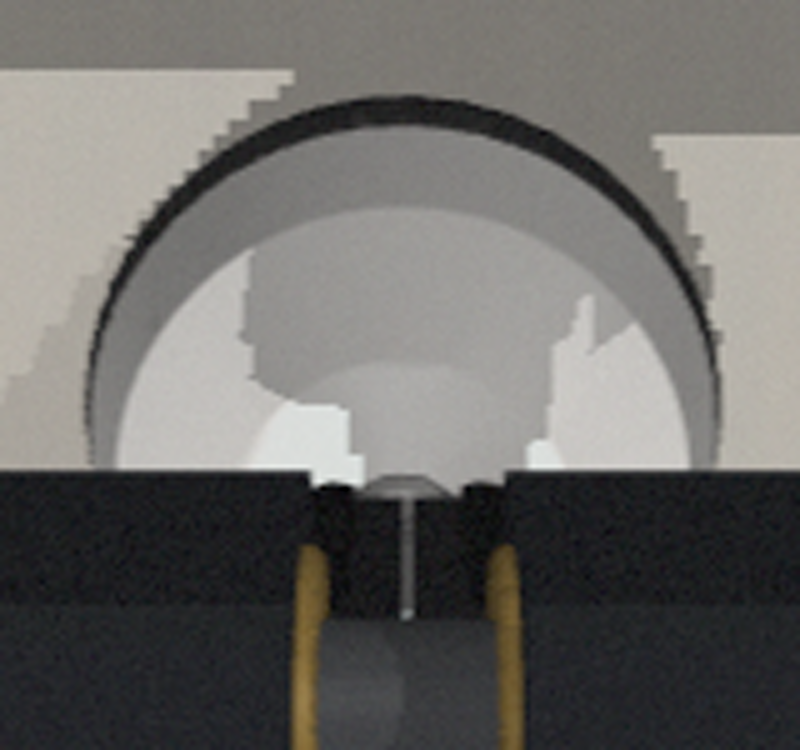

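```bash
python3 -m crank '[{"linear":[0,0,0.001],"delta_rot":[0,0,0],"gripper":0},{"linear":[0,0,0],"delta_rot":[0,0,0],"gripper":0}]'| grep -E "tcp|force"; python3 -m crank '[{"linear":[0,0,0.001],"delta_rot":[0,0,0],"gripper":0},{"linear":[0,0,0],"delta_rot":[0,0,0],"gripper":0}]'| grep -E "tcp|force";python3 -m crank '[{"linear":[0,0,0.001],"delta_rot":[0,0,0],"gripper":0},{"linear":[0,0,0],"delta_rot":[0,0,0],"gripper":0}]'| grep -E "tcp|force|time"
```

```text
tcp_pos: [0.4817, 0.1486, 0.046]
wrist_force: [-0.6, 0.3, 0.2]
tcp_pos: [0.4817, 0.1486, 0.045]
wrist_force: [0.5, 0.1, 0.0]
time_s: 19.7
tcp_pos: [0.4817, 0.1486, 0.044]
wrist_force: [-0.5, -0.1, 0.3]
```

```bash
python3 -m crank '[{"linear":[0,0,0.001],"delta_rot":[0,0,0],"gripper":0},{"linear":[0,0,0],"delta_rot":[0,0,0],"gripper":0}]'| grep -E "tcp|force|time"
```

```text
time_s: 19.95
tcp_pos: [0.4817, 0.1486, 0.043]
wrist_force: [-0.1, 1.1, 0.4]
```

```bash
python3 - <<'E'
from h import *
w=capture('wrist');cv2.imwrite('pics/w17.png',cv2.resize(w['img'][130:280,240:400],None,fx=5,fy=5,interpolation=cv2.INTER_CUBIC))
s=capture('scene');cv2.imwrite('pics/s17.png',cv2.resize(s['img'][200:245,285:345],None,fx=13,fy=13,interpolation=cv2.INTER_CUBIC))
for y in(.1486,.139):
  for z in(.043,.06,.064):print(y,z,proj(w,[.4817,y,z]),(proj(s,[.4817,y,z])-[285,200])*13)
E
```

```text
0.1486 0.043 [321.45513243 233.13887235] [383.01256139 356.6852925 ]
0.1486 0.06 [321.4707744  244.73933766] [381.97275895 311.42483515]
0.1486 0.064 [321.47487822 247.78282989] [381.72678507 300.7180989 ]
0.139 0.043 [321.42949045 216.55789332] [395.41905984 370.46554559]
0.139 0.06 [321.44297213 226.78111636] [394.42902791 325.07540905]
0.139 0.064 [321.44651411 229.46702226] [394.1948224  314.33775524]
```

View pics/s17.png

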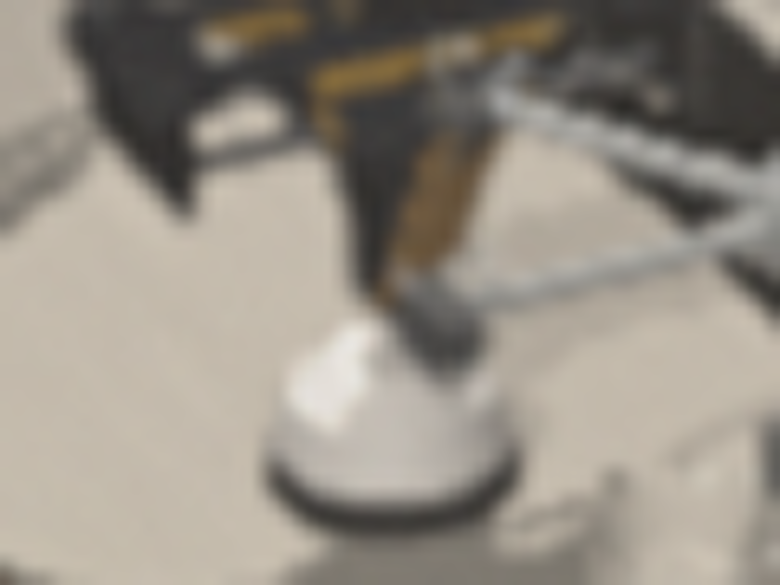

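View pics/w17.png

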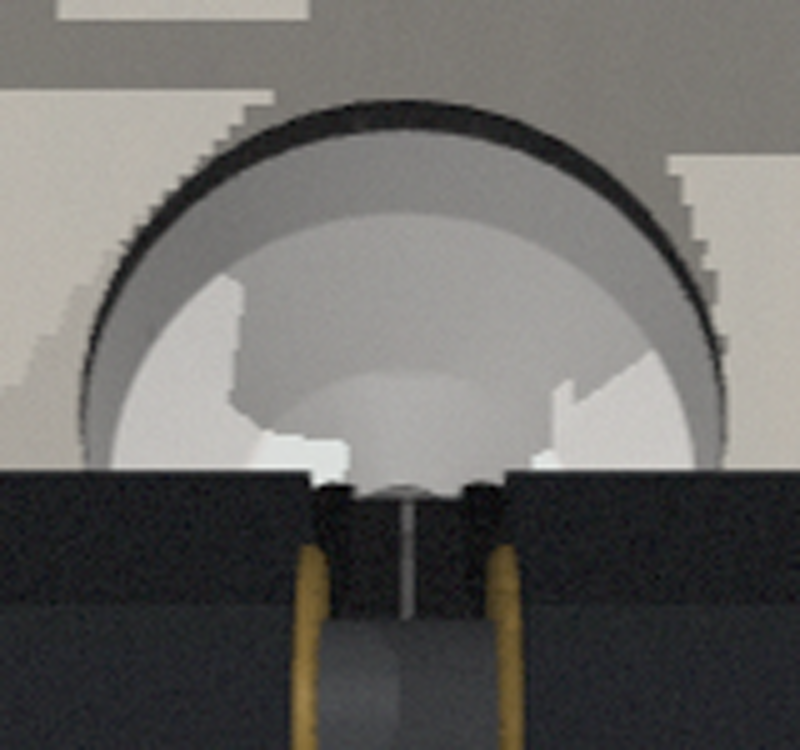

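The scene view now shows the fingertip at about bell-top height, so the real tip sits about 20 mm short of the stated TCP. I'll keep going in 1 mm steps.

```bash
python3 -m crank '[{"linear":[0,0,0.001],"delta_rot":[0,0,0],"gripper":0},{"linear":[0,0,0],"delta_rot":[0,0,0],"gripper":0}]'| grep -E "tcp|force|time"
```

```text
time_s: 20.3
tcp_pos: [0.4817, 0.1486, 0.042]
wrist_force: [0.5, 0.6, -0.0]
```

```bash
python3 -m crank '[{"linear":[0,0,0.001],"delta_rot":[0,0,0],"gripper":0},{"linear":[0,0,0],"delta_rot":[0,0,0],"gripper":0}]'| grep -E "tcp|force|time"
```

```text
time_s: 20.55
tcp_pos: [0.4817, 0.1486, 0.041]
wrist_force: [-0.5, -0.4, 0.0]
```

```bash
python3 -m crank '[{"linear":[0,0,0.001],"delta_rot":[0,0,0],"gripper":0},{"linear":[0,0,0],"delta_rot":[0,0,0],"gripper":0}]'| grep -E "tcp|force|time"
```

```text
time_s: 20.8
tcp_pos: [0.4819, 0.1487, 0.0402]
wrist_force: [-0.5, 0.5, 0.5]
```

```bash
python3 -m crank '[{"linear":[0,0,0.001],"delta_rot":[0,0,0],"gripper":0},{"linear":[0,0,0],"delta_rot":[0,0,0],"gripper":0}]'| grep -E "tcp|force|time"
```

```text
time_s: 21.05
tcp_pos: [0.4819, 0.1487, 0.0393]
wrist_force: [0.6, 0.2, 2.3]
```

```bash
python3 -m crank '[{"linear":[0,0,0.001],"delta_rot":[0,0,0],"gripper":0},{"linear":[0,0,0],"delta_rot":[0,0,0],"gripper":0}]'| grep -E "tcp|force|time"
```

```text
time_s: 21.3
tcp_pos: [0.4819, 0.1487, 0.0383]
wrist_force: [-1.3, -0.2, 3.7]
```

Contact is at about TCP z = 0.0405 and the force rises about 2 N/mm, which matches the button spring.

```bash
python3 -m crank '[{"linear":[0,0,0.001],"delta_rot":[0,0,0],"gripper":0},{"linear":[0,0,0],"delta_rot":[0,0,0],"gripper":0}]'| grep -E "tcp|force|time"
```

```text
time_s: 21.55
tcp_pos: [0.4819, 0.1487, 0.0374]
wrist_force: [-2.3, -0.5, 6.1]
```

```bash
python3 -m crank '[{"linear":[0,0,0.001],"delta_rot":[0,0,0],"gripper":0},{"linear":[0,0,0],"delta_rot":[0,0,0],"gripper":0}]'| grep -E "tcp|force|time"
```

```text
time_s: 21.8
tcp_pos: [0.4819, 0.1487, 0.0366]
wrist_force: [-1.9, 0.2, 7.1]
```

```bash
python3 -m crank '[{"linear":[0,0,0.001],"delta_rot":[0,0,0],"gripper":0},{"linear":[0,0,0],"delta_rot":[0,0,0],"gripper":0}]'| grep -E "tcp|force|time"
```

```text
time_s: 22.05
tcp_pos: [0.4819, 0.1487, 0.0364]
wrist_force: [-3.0, -0.4, 12.5]
```

```bash
python3 -m crank '[{"linear":[0,0,-0.003],"delta_rot":[0,0,0],"gripper":0},{"linear":[0,0,-0.004],"delta_rot":[0,0,0],"gripper":0},{"linear":[0,0,-0.01],"delta_rot":[0,0,0],"gripper":0},{"linear":[0,0,-0.03],"delta_rot":[0,0,0],"gripper":0},{"linear":[0,0,-0.05],"delta_rot":[0,0,0],"gripper":0},{"linear":[0,0,-0.05],"delta_rot":[0,0,0],"gripper":0},{"linear":[0,0,-0.05],"delta_rot":[0,0,0],"gripper":0},{"linear":[0,0,-0.05],"delta_rot":[0,0,0],"gripper":0},{"linear":[0,0,0],"delta_rot":[0,0,0],"gripper":0},{"linear":[0,0,0],"delta_rot":[0,0,0],"gripper":0}]'
python3 - <<'E'
from h import *
w=capture('wrist');cv2.imwrite('pics/w20.png',w['img'])
t=capture('top');cv2.imwrite('pics/t20.png',cv2.resize(t['img'][170:320,285:485],None,fx=4,fy=4,interpolation=cv2.INTER_CUBIC))
s=capture('scene');cv2.imwrite('pics/s20.png',cv2.resize(s['img'][170:290,270:430],None,fx=5,fy=5,interpolation=cv2.INTER_CUBIC))
E
```

```text
time_s: 23.3
tcp_pos: [0.4812, 0.1485, 0.2816]
ee_rot: [[-0.001, -1.0, -0.001], [-1.0, 0.001, 0.0], [-0.0, 0.001, -1.0]]
wrist_force: [0.4, -0.2, -1.2]
gripper_width: 0.005
```

View pics/w20.png

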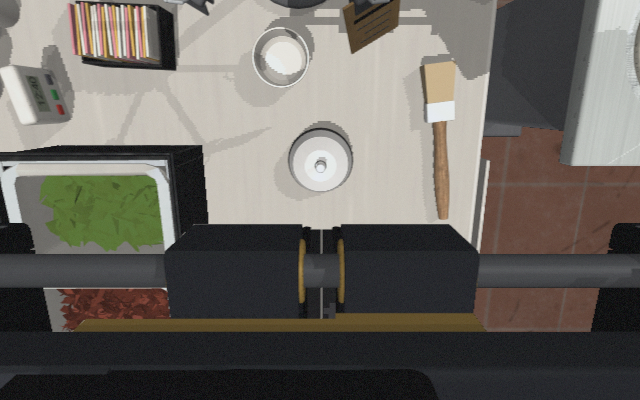

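View pics/t20.png

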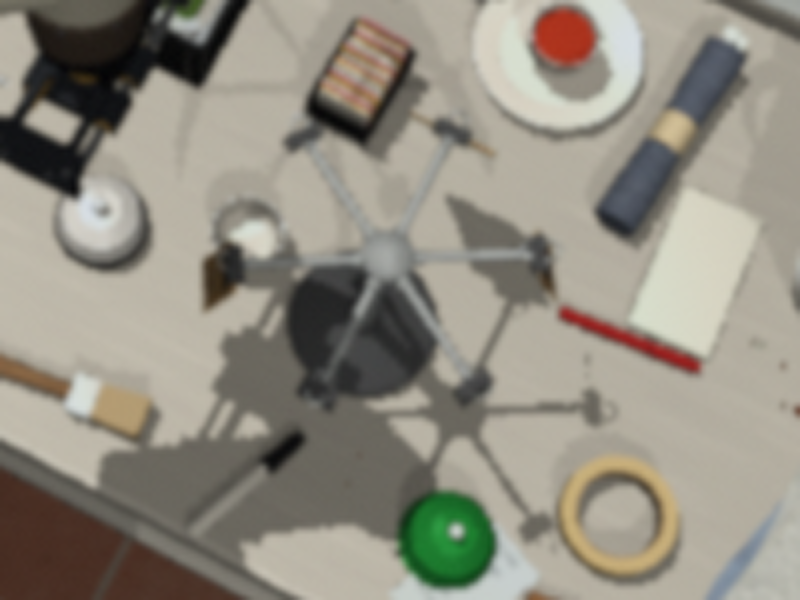

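View pics/s20.png

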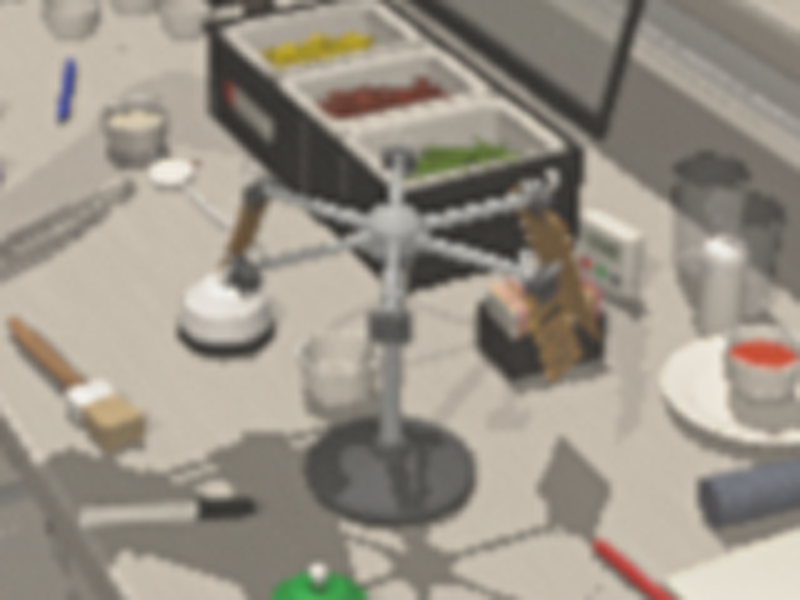

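The button bottomed out at 12.5 N and has been released. The bell's button is still at (102,209) in the zoomed top view, the wheel's clips are unchanged, and the robot is clear. Handing in.

```bash
python3 - <<'E'
from station import r,workorder
workorder.finish_job();print(r.sense()['time_s'])
E
```

```text
the job is handed in; nothing more can be done
the job is handed in; nothing more can be done
```

I turned the order wheel clockwise about 143° until the large card pointed straight back. I pushed one arm gently with the closed finger tips. I then pressed the bell's button right down, let it go, and handed the job in with the robot clear. `finish_job()` gave no verdict.

**Last checks:**
- **Card:** pointing within about 1° of straight back. I measured this from the clips in the top view just before the press, and the wheel looked the same in the pictures after it.
- **Button:** force rose about 2 N per mm, to 7 N and then 12.5 N at the stop, so the button went fully down. The wrist and top views afterwards show the bell upright in the same place. That the button came up again rests on the pictures alone.
- **Other things:** the sachet caddy, tape roll, order pad, marker and ramekin show no shift in the top view. The tongs and thermometer look unmoved in the scene view, which I judged by eye only. In the readings I took, the wrist force while turning the wheel stayed under about 2 N.

**Disagreements:**
- **Fingertip height:** with the gripper shut, the tips ended about 23 mm above the stated TCP. Contact with the button came at TCP z ≈ 0.0405 instead of 0.064, so I felt for it in steps of 1–1.5 mm.
- **Bell top height:** the best two-view measurement gave 60 mm against the stated 64 mm. Two earlier ones gave about 52 mm, which I put down to poor pixel picks.

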